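Settle a flywheel on balancing rollers and clamp it to the set force

ROBOT

A 6-joint arm with a two-finger parallel gripper is mounted at the origin on the work surface. World frame = base frame: x ahead of the robot, y to its left, z up, the work surface at z = 0. Lengths are in m, angles in rad, forces in N, time in s.
With the tool pointing down it reaches from about 0.225 to 0.875 m from the base axis. Payload 3.4 kg.
Tool frame: the origin (TCP) lies on the centre line of the jaws, within the pads' length; the fingertips stand 25 mm ahead of it and the grasp point (between the pads) lies 6 mm ahead of it; z points along the fingers, y is the direction in which the jaws open and shut (so a half turn about z gives the same grasp; the last joint's range is limited). The gripper opens to 85 mm and grips with 20 to 120 N. Pads are 22 mm wide; open, the fingers measure 114 mm over their backs; the gripper's body (76 mm by 85 mm) begins 54 mm behind the grasp point. The pads swing forward as they close: fully open they stand 13 mm farther back than shut.
Start: joints at [-1.295, 0.276, 1.505, -0, 1.361, -0.121], TCP at [0.222, -0.53, 0.256] pointing down, gripper open.
Joint ranges: [-2.89, 2.89], [-0.75, 2.08], [0.22, 2.7], [-1.18, 4.32], [0.11, 2.71], [-2.7, 2.7]. Speed limits (rad/s): [2.57, 2.57, 3.14, 3.14, 3.14, 3.14].

INTERFACE

Orientations are given as a rotation vector (axis times angle).
In Python, from plant import env gives the robot as it stands.
- The arm moves only by the shell command python3 -m creep 'ROWS' [OPENING] [FORCE]. ROWS is JSON, a list of rows, each a list of 4 numbers: the shift along the tool's x, y, z in mm, then the turn about the tool's z in rad. In form: [[tx, ty, tz, turn], ...]. A call has 1 to 12 rows; each row shifts and turns the pose as measured when the row begins, along the tool's axes as they then stand; what a row does not reach is not made up. A row lasts 1/10 s, in which the tool goes at most 50 mm and 8.59 degrees, less where a joint would pass 70% of its speed; a pose out of reach is approached as far as the arm can. A call is refused whole if a number of a shift passes 50 or a number of a turn 0.15, either way. A call with a gripper value outside its range is refused whole. OPENING is the opening, from 0 (shut) to 1 (fully open), set as the call begins (- or left out, the last holds). The fingers move at their own pace and stop on an object; FORCE is the grip in N (left out, the last holds). Time passes only in rows, so rows that do not move let the fingers close. It gives the time, the measured TCP pose, the force and the opening at its end, in the units of the state.
- env.get_obs(): the state, without advancing time (a new reading comes with each control period).
- env.snapshot(name): name is "scene" or "side" or "wrist"; returns a dict with "pixels" (480x640x3 uint8, red, green, blue), "mtx" (3x3 intrinsics, pixels), "k1" (the pictures are not rectified: a ray, as slopes to the right and down, at radius r is drawn at 1 + k1 r^2 times it, then the intrinsics apply), "cam_to_world" (4x4, takes a point from camera to world coordinates); the wrist camera has in their place "hand_eye" (4x4, takes a point from camera to tool coordinates, whose origin is the TCP and whose axes are the flange's). Camera axes: x right, y down, z forward; pixel columns grow to the right and rows downward; lengths in m; the calibration is good to about 2 mm. A picture is of the moment at which its call begins: read the wrist's pose just before it. There is no depth.
- env.hand_in(): hands the job in, once; it reports no verdict.
Trained networks look in a picture, given as the dict that the camera call returned (one of the last four; its "shot" number tells which), for a name from the list of things; names that differ only in an ending like _2 or _b are one class to them, and where a whole thing is asked for, a point or a joint stands for the part that bears it (a point fixed in the world has none). Each returns a list of dicts, best first, with "p" (0 to 1); they miss things now and then, are a little off and sometimes report something else, mostly with a low value. They report only what shows in the picture. A call takes as long as a camera call. They do not tell look-alikes from the thing itself.
- env.look_for(picture, name): "pixel" ([column, row] in pixels, amid what is visible of it).
- env.trace(picture, name): "pixels" (480x640 bool, what is visible of it) and "pixel" ([column, row] in pixels, amid what is visible of it).
The state is a dict: "time_s": time; "q": joint angles; "joint_velocities": joint speeds; "joint_efforts": joint torques, N m; "tcp_pos": TCP position; "eef_rot": TCP orientation; "contact_force": force on the tool from outside, world axes, zero at the start; "torque": the same for the moment, N m; "grip_width": opening from 0.0 (shut) to 1.0 (fully open).
Only numpy, scipy, OpenCV 4.12 (cv2) and the standard library are available. Lean on these libraries where they do the work, as an engineer would, in place of code of your own. Each camera call takes 0.05 s, during which the arm holds its last target.

TASK

Take the polishing lathe's flywheel from its wooden cradle, lower it gently onto the four rollers of the grey balancing stand and let go, so that it swings by itself until its heavy side hangs at the bottom. Once it is still, turn the clamp's black square knob clockwise until the brass indicator tab pops out of the clamp head, and stop there: tightened well beyond that point the clamp bends the shaft. Leave the wheel clamped with its heavy side still down, and do not disturb the other things on the bench.

Things in the scene. Friction and masses are not known exactly. Their poses are not given: they have to be found in the camera images.
- wheel_center (a point): Flywheel, loose, 0.39 to 0.55 kg: aluminium disc 80 mm across, 18 mm thick, on a steel shaft 14 mm thick, 134 mm over its round ends. Point: centre of disc and shaft. y axis along the shaft; -z points to the heavy side: a dark steel plug 20 mm across, flush in the disc, 24 mm from the centre. Starts upright in the cradle. The top of the disc can be pinched across its faces. Either way round will do.
- wheel: The flywheel as a body, same frame as wheel_center. Let go on the rollers it swings and comes to rest, heavy side down, in about 3 s.
- cradle: Fixed wooden cradle where the wheel starts: base 100 x 135 x 10 mm, two V notches 100 mm apart along its y axis hold the shaft with its centre 62 mm above the table. Origin under the middle of the base.
- stand: Fixed balancing stand. Origin on the table under the seat; y along the shaft, z up. Base plate 165 x 150 x 12 mm, from x = -104 to +60 mm. Clamp on the -x side, in the plane y = +48 mm: a post carries a housing through which the screw runs, leaning 40 degrees from vertical towards -x; its line meets the seated shaft's centre line.
- stand_seat (a point): Where the wheel's centre lies when seated, 62 mm above the table (axes as the stand's). Four free steel rollers, 22 mm in diameter, 10 mm wide: centres at y = +48 and -48 mm, x = +13.5 and -13.5 mm, 12 mm below. The shaft rolls into the hollow between them from up to about 8 mm off in x. The disc hangs between the pairs. Let go at most 5 mm above the seat.
- pad_face (a point): Middle of the face (8 x 16 mm) of the sprung pad that presses on the shaft. It sits under a steel head (18 x 26 x 30 mm along the screw; y = 35 to 61 mm in the stand's frame) that slides along the screw's line. Backed off as at the start, a shaft lowered straight down, or up to 5 mm towards the stand's +x, clears pad and head by about 1 mm or more.
- knob_grip (a point): Point on the screw's line in the clamp's black knob, 132 mm from the seated shaft's centre, 13 mm below the knob's top. z axis: along the screw, up and outward (40 degrees from vertical); x and y axes square to the knob's flat sides. Knob: 28 x 28 mm square, 32 mm tall; below it a collar 40 mm across, and the housing 27 mm below this point. It turns in place, it does not advance.
- knob (a joint): Turn of the knob in rad, tightening (clockwise seen from outside) positive; 0 to 6.6, starts between 0 and 0.5. The head advances 3 mm per rad and stays where it is left. The pad meets the shaft at about 4.0, the tab pops out at about 5.0, the clamp is overtightened at about 6.0. Needs about 0.15 N m.
- pad (a joint): How far the sprung pad is pushed back into the head, m: 0 free; 4 N per mm. At about 0.003 (12 N) the tab is released; beyond 0.006 (24 N) the shaft is bent.
- tab (a joint): Indicator tab, m: 0 flush in the head, 0.012 popped out. It jumps out at the set force and then stays out.
- tab_end (a point): Middle of the outer end of the tab, a brass plate 14 mm wide and 6 mm thick in the side of the clamp head that faces away from the disc; it springs out 12 mm along the stand's +y.
- ink_jar: Bystander: glass ink jar, 48 mm wide, 50 mm tall, standing; origin under its centre.
- pen: Bystander: dark red fountain pen lying down, 135 mm long; origin under its middle.
- screwdriver: Bystander: screwdriver lying down, 150 mm long.
- loupe: Bystander: black eye loupe, 34 mm wide, 32 mm tall; origin under its centre.
- pulley: Bystander: small aluminium pulley lying flat, 52 mm wide, 22 mm tall; origin under its centre.
- brush: Bystander: brush lying down, 160 mm long.
There are look-alikes about, which are no part of the job. There is more than one size of the wheel; the job needs the largest.

How it is judged:
By the outcome, as a careful person would: the job done as asked, in the order asked, and still so for the second after the job is handed in, with the robot touching nothing.
It also fails if it takes over 72 s, if anything falls off the work surface, if the arm or the gripper's body presses on something with over 40 N, if the wrist force passes 120 N, or if a joint passes its speed limit or range.

## Working session

There is one attempt and no reset: what is moved stays moved. The work goes in short steps, Python scripts to look and compute and a shell command to move; the robot and the scene stay as the last step left them, time stands still between calls to the robot, and variables do not carry over. Pictures are saved under pics/ and viewed, and the job is handed in when it is done.

```bash
ls; mkdir -p pics
python3 - <<'E'
from plant import env
import cv2
o=env.get_obs(); print({k:(v if not hasattr(v,'round') else v) for k,v in o.items()})
for n in("scene","side","wrist"):
    s=env.snapshot(n); cv2.imwrite(f"pics/{n}0.png",s["pixels"][:,:,::-1]); print(n,s["mtx"],s["k1"],s.get("cam_to_world",s.get("hand_eye")))
E
```

```text
pics
{'time_s': 0.0, 'q': array([-1.29501396e+00,  2.76584956e-01,  1.50612756e+00,  8.27255280e-06,
        1.36067670e+00, -1.20963379e-01]), 'joint_velocities': array([ 0.00106   , -0.00038681,  0.00174629,  0.0015631 ,  0.00106134,
        0.00011467]), 'joint_efforts': array([-1.83575685e-03, -4.16775155e+01, -2.45807147e+01, -4.54766623e-04,
        1.11014169e-02,  8.20174733e-06]), 'tcp_pos': array([ 0.22207801, -0.52986989,  0.2554476 ]), 'eef_rot': array([-3.07822530e+00, -6.18771619e-01,  2.05448748e-04]), 'contact_force': array([-0.97555267, -0.41825682,  0.4821025 ]), 'torque': array([0.05615456, 0.0202132 , 0.03103846]), 'grip_width': 0.9998468792398247}
scene [[489.82266842   0.         310.19897445]
 [  0.         489.82266842 239.41642232]
 [  0.           0.           1.        ]] -0.06619906575572854 [[-0.90227384  0.37269942 -0.21678804  0.76883194]
 [ 0.43098647  0.76520466 -0.47823894  0.48353734]
 [-0.01235215 -0.5249352  -0.85105256  0.90098607]
 [ 0.          0.          0.          1.        ]]
side [[440.17019714   0.         316.53564122]
 [  0.         440.17019714 236.62540318]
 [  0.           0.           1.        ]] -0.03478717248278915 [[-0.92643501 -0.19514221  0.32192807  0.2675041 ]
 [-0.37580329  0.42911687 -0.82135899  0.81904882]
 [ 0.02213704 -0.88191736 -0.47088398  0.57308249]
 [ 0.          0.          0.          1.        ]]
wrist [[394.71330134   0.         322.35767668]
 [  0.         394.71330134 240.79711133]
 [  0.           0.           1.        ]] -0.03065511160193372 [[-4.45456107e-04 -9.49576969e-01 -3.13533702e-01  8.08473335e-02]
 [ 9.99999804e-01 -2.84843609e-04 -5.58074262e-04  3.59073691e-04]
 [ 4.40626395e-04 -3.13533889e-01  9.49576909e-01 -1.17420337e-01]
 [ 0.00000000e+00  0.00000000e+00  0.00000000e+00  1.00000000e+00]]
```

View pics/scene0.png

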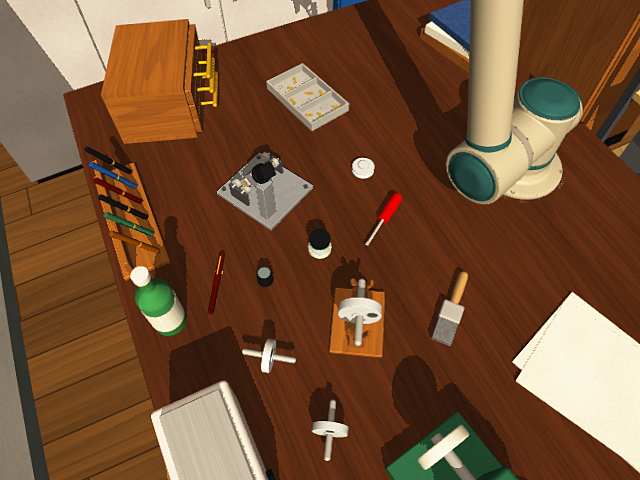

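View pics/side0.png

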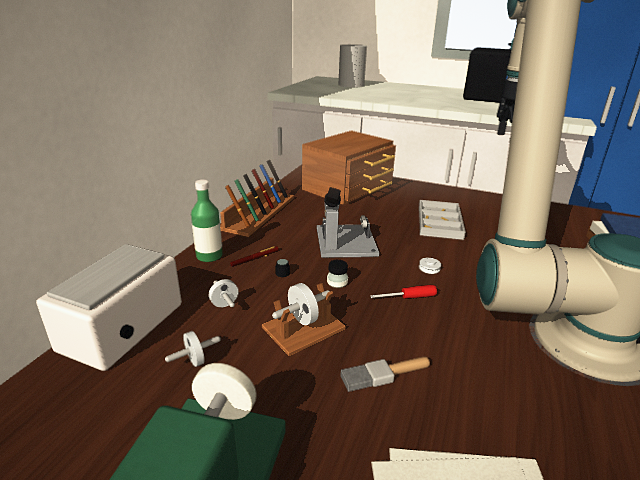

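View pics/wrist0.png

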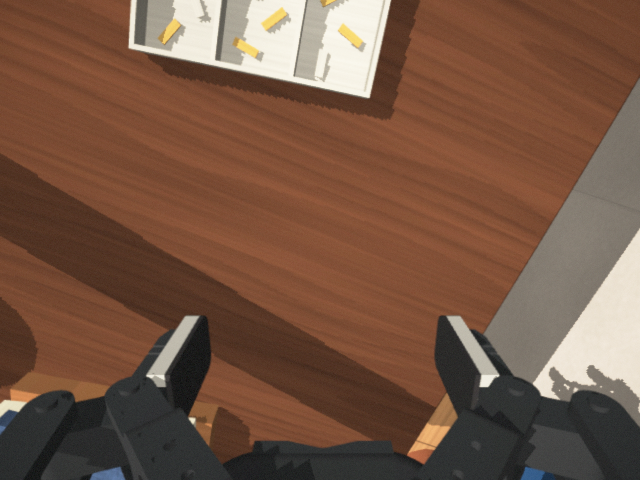

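```bash
cat > h.py <<'E'
from plant import env
import numpy as np, cv2
from scipy.spatial.transform import Rotation as R
def T(s,o=None):
    if "cam_to_world" in s: return s["cam_to_world"]
    M=np.eye(4); M[:3,:3]=R.from_rotvec(o["eef_rot"]).as_matrix(); M[:3,3]=o["tcp_pos"]
    return M@s["hand_eye"]
def dist(s): return np.array([s["k1"],0,0,0,0.])
def ray(s,px,o=None):
    M=T(s,o); u=cv2.undistortPoints(np.array([[px]],float),s["mtx"],dist(s))[0,0]
    d=M[:3,:3]@np.array([u[0],u[1],1]); return M[:3,3],d/np.linalg.norm(d)
def atz(s,px,z,o=None):
    c,d=ray(s,px,o); return c+d*(z-c[2])/d[2]
def proj(s,P,o=None):
    W=np.linalg.inv(T(s,o)); P=np.atleast_2d(np.array(P,float))
    p,_=cv2.projectPoints(P,cv2.Rodrigues(W[:3,:3])[0],W[:3,3],s["mtx"],dist(s)); return p[:,0]
def tri(rs):
    A=np.zeros((3,3));b=np.zeros(3)
    for c,d in rs: Q=np.eye(3)-np.outer(d,d);A+=Q;b+=Q@c
    x=np.linalg.solve(A,b); return x,[np.linalg.norm(np.cross(x-c,d)) for c,d in rs]
def save(s,name,box=None,k=1,pts=None):
    im=s["pixels"][:,:,::-1].copy()
    if box: x0,y0,x1,y1=box
    else: x0,y0,x1,y1=0,0,640,480
    im=cv2.resize(im[y0:y1,x0:x1],None,fx=k,fy=k,interpolation=cv2.INTER_CUBIC)
    if pts is not None:
        for i,p in enumerate(pts):
            q=(int((p[0]-x0+.5)*k),int((p[1]-y0+.5)*k)); cv2.drawMarker(im,q,(0,0,255) if i else (255,0,255),cv2.MARKER_CROSS,8,1)
    cv2.imwrite(f"pics/{name}.png",im)
E
python3 - <<'E'
from h import *
np.set_printoptions(precision=4,suppress=True)
a=env.snapshot("scene");b=env.snapshot("side")
for n in ["wheel_center","cradle","stand","stand_seat","pad_face","knob_grip","tab_end","ink_jar","pen","screwdriver","loupe","pulley","brush"]:
    A=env.look_for(a,n);B=env.look_for(b,n)
    print(n,[(np.round(x["pixel"]),round(x["p"],2)) for x in A[:3]],[(np.round(x["pixel"]),round(x["p"],2)) for x in B[:3]])
    if A and B: print("   ",*tri([ray(a,A[0]["pixel"]),ray(b,B[0]["pixel"])]))
save(a,"sc_cr",(320,250,400,370),6); save(a,"sc_st",(210,140,320,235),7)
save(b,"si_cr",(255,270,355,360),7); save(b,"si_st",(310,180,385,265),7)
E
```

```text
wheel_center [(array([268., 354.]), 0.89), (array([331., 431.]), 0.89), (array([360., 310.]), 0.8)] [(array([224., 293.]), 0.59), (array([194., 350.]), 0.58), (array([302., 303.]), 0.57)]
    [0.7229 0.1823 0.0282] [np.float64(4.438105554445456e-05), np.float64(4.43810555443845e-05)]
cradle [(array([355., 331.]), 0.95)] [(array([302., 330.]), 0.66), (array([302., 304.]), 0.57)]
    [ 0.5438  0.1966 -0.0056] [np.float64(0.007656406091898743), np.float64(0.007656406091898724)]
stand [(array([266., 190.]), 0.57)] [(array([339., 232.]), 0.88), (array([421., 290.]), 0.46)]
    [ 0.5847 -0.1534  0.0444] [np.float64(0.00107468124143154), np.float64(0.0010746812414315307)]
stand_seat [(array([266., 190.]), 0.87)] [(array([340., 232.]), 0.82), (array([304., 328.]), 0.71)]
    [ 0.583  -0.1561  0.0426] [np.float64(0.001470126277569417), np.float64(0.0014701262775694763)]
pad_face [] []
knob_grip [(array([262., 171.]), 0.86)] [(array([332., 196.]), 0.72)]
    [ 0.5964 -0.1164  0.1584] [np.float64(0.0007241111294069595), np.float64(0.0007241111294071914)]
tab_end [] []
ink_jar [(array([321., 241
[... 320 characters left out ...]
48673154)]
screwdriver [(array([217., 285.]), 0.59)] [(array([416., 292.]), 0.93), (array([430., 269.]), 0.58)]
    [ 0.562  -0.1064 -0.0986] [np.float64(0.19922160340992953), np.float64(0.1992216034099296)]
loupe [(array([263., 277.]), 0.53)] [(array([283., 266.]), 0.48)]
    [0.6653 0.0234 0.0169] [np.float64(0.003193253663256695), np.float64(0.0031932536632565092)]
pulley [(array([363., 169.]), 0.62)] [(array([432., 266.]), 0.5)]
    [ 0.3409 -0.1439  0.0037] [np.float64(0.0029555449777885524), np.float64(0.0029555449777884774)]
brush [(array([452., 321.]), 0.62)] [(array([374., 373.]), 0.55)]
    [0.3742 0.2701 0.0159] [np.float64(0.003743963793671737), np.float64(0.0037439637936718686)]
```

View pics/sc_cr.png

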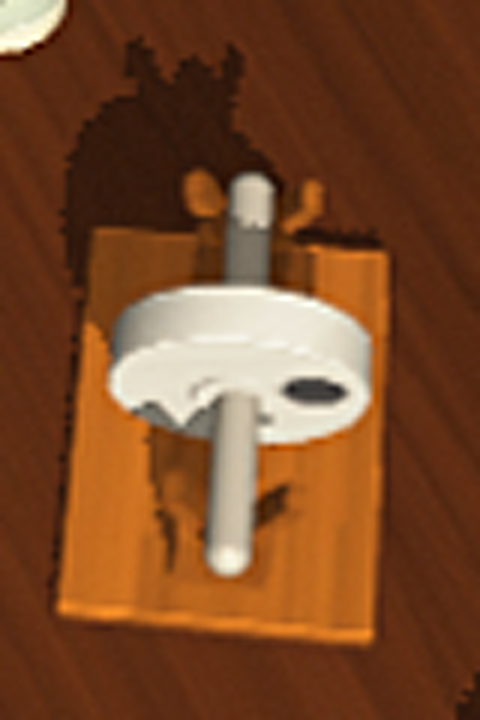

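View pics/sc_st.png

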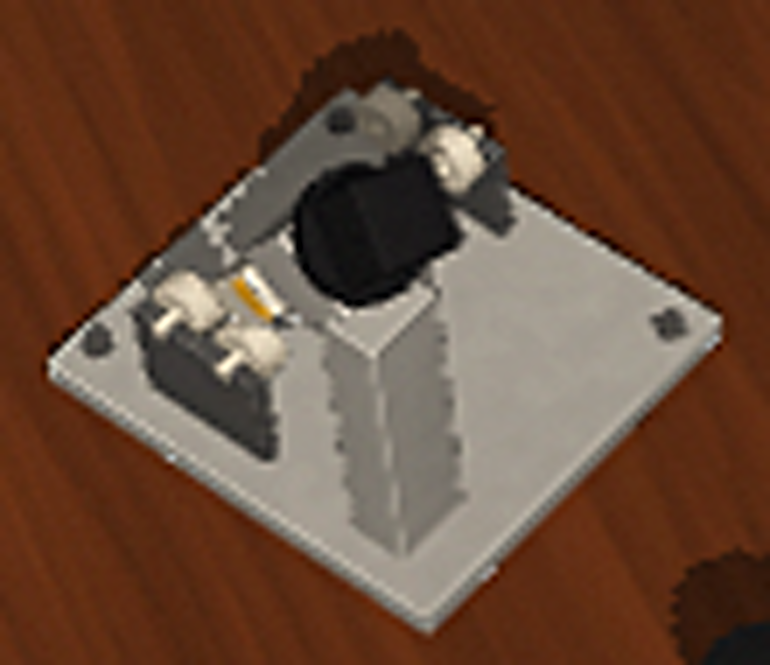

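View pics/si_cr.png

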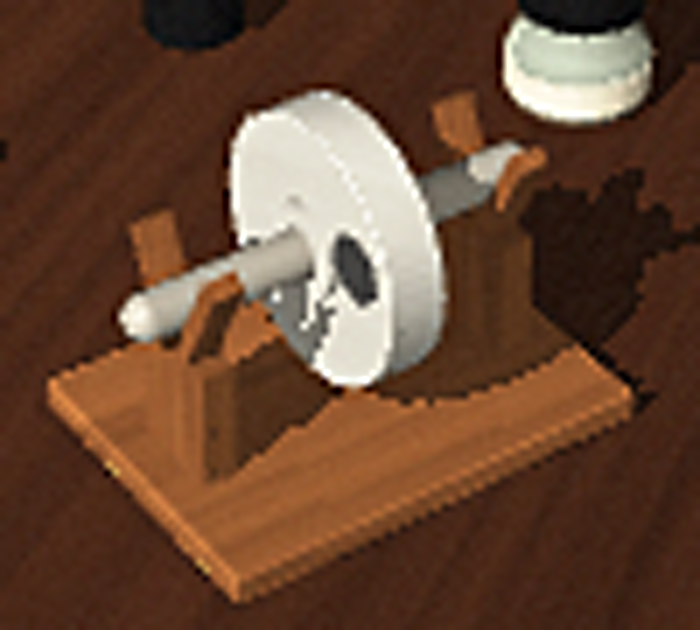

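View pics/si_st.png

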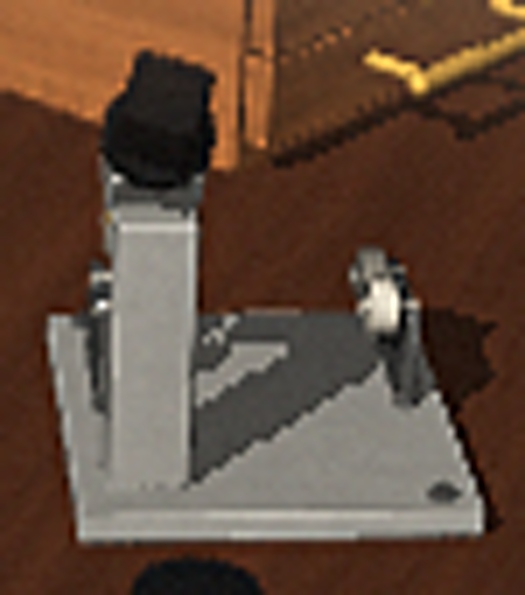

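```bash
cat > fit.py <<'E'
from h import *
from scipy.optimize import least_squares
np.set_printoptions(precision=4,suppress=True)
a=env.snapshot("scene");b=env.snapshot("side")
def X(p,L): 
    c,s=np.cos(p[2]),np.sin(p[2]); L=np.atleast_2d(L); return np.c_[p[0]+c*L[:,0]-s*L[:,1],p[1]+s*L[:,0]+c*L[:,1],L[:,2]]
def fit(obs,p0):
    f=lambda p: np.concatenate([(proj(s,X(p,np.array(l)/1000.))[0]-px) for s,l,px in obs])
    r=least_squares(f,p0,x_scale=[.01,.01,.1],loss="soft_l1"); print(r.x, "res px",f(r.x).reshape(-1,2).tolist()); return r.x
ks=26/28*0+1
S=[(a,(60,75,12),(217.1,192.6)),(a,(60,-75,12),(259.3,152.9)),(a,(-104,-75,12),(313.1,186)),(a,(-104,75,12),(271.4,228.9)),
(b,(-104,75,12),(321.4,253.1)),(b,(-104,-75,12),(379.3,252.9)),(b,(60,75,12),(317.1,225.4))]
# yaw guess from corners
A=[atz(a,o[2],.012) for o in S[:4]]; print(np.array(A), [np.linalg.norm(A[i]-A[i-1]) for i in range(4)])
yd=A[0]-A[1]; c=sum(A)/4
p=fit(S,[c[0],c[1],np.arctan2(-yd[0],yd[1])])
C=[(a,(335.3,288)),(a,(384.7,291.7)),(a,(382.3,355)),(a,(330,350.8)),(b,(262.1,325)),(b,(288.6,353.1)),(b,(345.3,326))]
B=np.array([atz(s,px,.01) for s,px in C]); print(B,[np.linalg.norm(B[i]-B[(i+1)%4]) for i in range(4)])
# y axis along TL->BL
yd=B[3]-B[0]; c=B[:4].mean(0); y0=np.arctan2(-yd[0],yd[1])
import itertools
loc={}
R0=lambda P:np.array([[np.cos(y0),np.sin(y0)],[-np.sin(y0),np.cos(y0)]])@(P[:2]-c[:2])
CC=[(s,(50*np.sign(R0(P)[0]),67.5*np.sign(R0(P)[1]),10),px) for (s,px),P in zip(C,B)]
q=fit(CC,[c[0],c[1],y0])
np.save("sp.npy",p);np.save("cp.npy",q)
L=np.array([(0,0,62),(0,67,62),(0,-67,62),(0,0,102),(0,9,102),(0,-9,102),(50,67.5,10),(50,-67.5,10),(-50,67.5,10),(-50,-67.5,10),(40,9,62),(-40,9,62)])/1000
for s,n,bx in((a,"f_sc_cr",(320,250,400,370)),(b,"f_si_cr",(255,270,355,360))): save(s,n,bx,6,proj(s,X(q,L)))
k=np.array([-132*np.sin(np.radians(40)),48,62+132*np.cos(np.radians(40))])
L=np.array([(0,0,62),k,(13.5,48,50),(-13.5,48,50),(13.5,-48,50),(-13.5,-48,50),(60,75,12),(60,-75,12),(-104,75,12),(-104,-75,12),k+13*np.array([-np.sin(.698),0,np.cos(.698)])])/1000
for s,n,bx in((a,"f_sc_st",(210,140,320,235)),(b,"f_si_st",(300,180,385,265))): save(s,n,bx,7,proj(s,X(p,L)))
print("seat",X(p,L[0]),"knob",X(p,L[1]),"wheel",X(q,[0,0,.062]))
E
python3 fit.py; cd pics; python3 -c "
import cv2,numpy as np
for a,b,o in(('f_sc_cr','f_si_cr','fc'),('f_sc_st','f_si_st','fs')):
    A,B=cv2.imread(a+'.png'),cv2.imread(b+'.png');h=max(A.shape[0],B.shape[0]);I=np.zeros((h,A.shape[1]+B.shape[1],3),np.uint8);I[:A.shape[0],:A.shape[1]]=A;I[:B.shape[0],A.shape[1]:]=B
    s=min(1,800/I.shape[1],600/h);cv2.imwrite(o+'.png',cv2.resize(I,None,fx=s,fy=s,interpolation=cv2.INTER_AREA))"
```

```text
[[ 0.6792 -0.2222  0.012 ]
 [ 0.5471 -0.2902  0.012 ]
 [ 0.4745 -0.1427  0.012 ]
 [ 0.6064 -0.0769  0.012 ]] [np.float64(0.16245498943707987), np.float64(0.14861271741246676), np.float64(0.16439924642958673), np.float64(0.14733609277539073)]
[ 0.5858 -0.2035 -1.1059] res px [[-0.42962351196084114, -0.34883496657832325], [0.4548746418558949, -0.3581684180442437], [0.6552292472553063, -0.8287837948925301], [0.06535010151606002, -0.028161807075576917], [-0.6964556069382297, 1.0845512603395093], [-0.0029617947816973356, 0.027179243800674158], [-1.450072568009432, -0.3664068592692331]]
[[0.546  0.1088 0.01  ]
 [0.4606 0.1595 0.01  ]
 [0.5301 0.2712 0.01  ]
 [0.6144 0.2211 0.01  ]
 [0.6113 0.2236 0.01  ]
 [0.5299 0.274  0.01  ]
 [0.4598 0.1606 0.01  ]] [np.float64(0.09926409229563196), np.float64(0.13154981886848), np.float64(0.09807779968705901), np.float64(0.1315417454498359)]
[ 0.5374  0.1902 -0.548 ] res px [[-0.007363696837217049, -1.09846293923556], [0.2857301746208236, -0.5484346505520534], [0.843110576290826, 1.2052826071497407], [-0.19853082895139096, 0.5017656904627188], [-1.3250585871601288, -1.0566876959211413], [0.0626054810087453, -0.044176059628739495], [0.47214100217553323, -0.5388692360060645]]
seat [[ 0.5858 -0.2035  0.062 ]] knob [[ 0.5907 -0.1062  0.1631]] wheel [[0.5374 0.1902 0.062 ]]
```

View pics/fc.png

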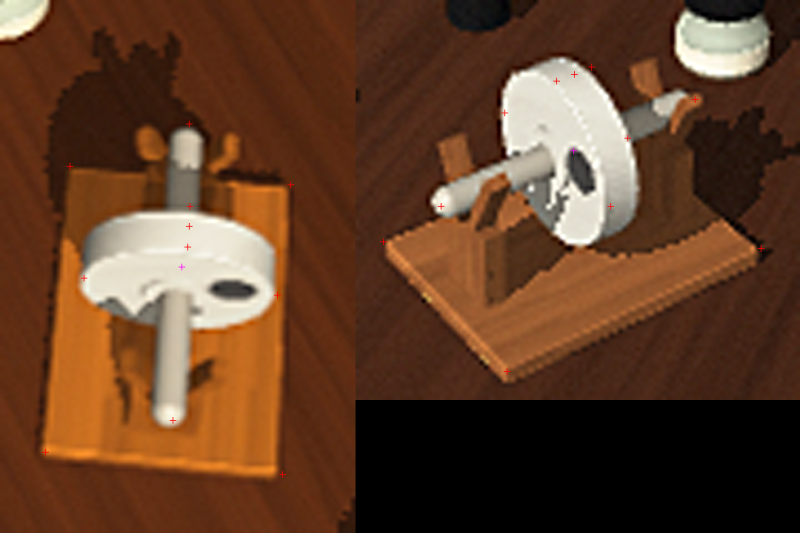

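View pics/fs.png

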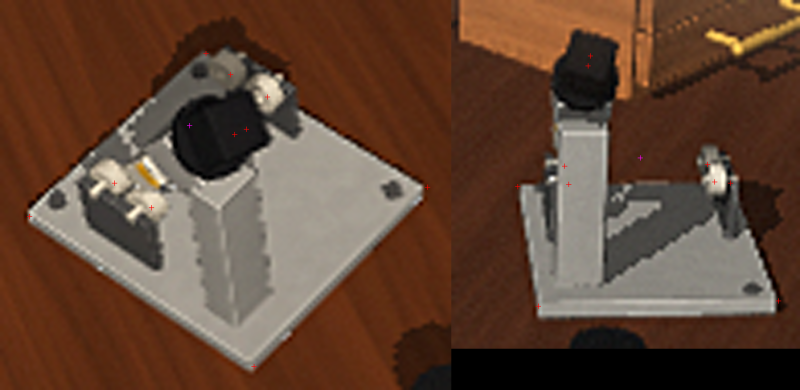

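In the scene view, three objects could be the wheel: (360,312) in the wooden cradle, and two loose ones at (268,355) and (330,430). The one in the cradle matches the 80 mm disc and 134 mm shaft overlay, and it is the largest. The enlarged crop confirms this. Next I move over it.

```bash
python3 -m creep '[[35,-34,0,0],[35,-34,0,0],[35,-34,0,0],[35,-34,0,0],[35,-34,0,0],[35,-34,0,0],[35,-34,0,0],[35,-34,0,0],[35,-34,0,0],[35,-34,0,0]]' 0.5 40
```

```text
time_s: 2.65
tcp_pos: [0.4187, -0.0771, 0.2552]
eef_rot: [3.076, 0.596, 0.008]
contact_force: [0.3, -1.5, 0.3]
grip_width: 0.498
```

```bash
python3 -m creep '[[35,-34,0,0],[35,-34,0,0],[35,-34,0,0],[35,-34,0,0],[35,-34,0,0],[35,-32,-5,0],[0,0,0,0.15],[0,0,0,0.15],[0,0,0,0.15],[0,0,0,0.15],[0,0,0,0.15],[0,0,0,0.15]]'
cat > loc.py <<'E'
# report displacement in tool axes for a world target: loc(target)
from h import *
def dl(o,P):
    M=R.from_rotvec(o["eef_rot"]).as_matrix(); return M.T@(np.array(P)-o["tcp_pos"])*1000
def psi(o): 
    M=R.from_rotvec(o["eef_rot"]).as_matrix(); return np.degrees(np.arctan2(M[1,0],M[0,0])), M[2]
E
python3 - <<'E'
from loc import *
o=env.get_obs(); s=env.snapshot("wrist"); print(o["time_s"],o["tcp_pos"],psi(o),o["q"])
print(dl(o,[.5374,.1902,.22]))
q=np.load("cp.npy")
print([(x["pixel"],x["p"]) for x in env.look_for(s,"wheel_center")])
c,sn=np.cos(q[2]),np.sin(q[2])
L=np.array([(0,0,.102),(0,.009,.102),(0,-.009,.102),(0,.067,.062),(0,-.067,.062)])
P=np.c_[q[0]+c*L[:,0]-sn*L[:,1],q[1]+sn*L[:,0]+c*L[:,1],L[:,2]]
save(s,"w1",None,1,proj(s,P,o))
E
```

```text
time_s: 3.85
tcp_pos: [0.5416, 0.2067, 0.2596]
eef_rot: [3.034, -0.806, 0.023]
contact_force: [-0.1, 0.3, -0.9]
grip_width: 0.501
3.85 [0.54164546 0.20671029 0.25957256] (np.float64(-29.756411061992324), array([ 0.01448518, -0.00154719, -0.99989389])) [ 0.24986479  0.27601845  1.49670631 -0.00917191  1.3573926   2.34188834]
[ 3.93493152 16.50168689 39.60823457]
[([103.3, 151.4], 0.82), ([232.4, 14.6], 0.77), ([340.8, 211.5], 0.66)]
```

View pics/w1.png

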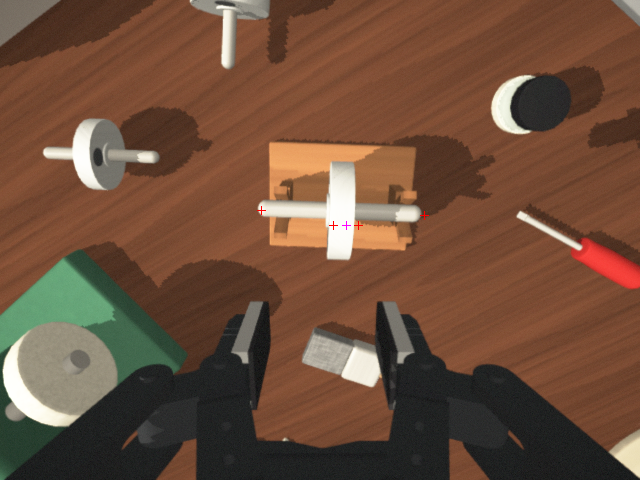

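```bash
python3 -m creep '[[2,8,20,0.02],[2,6,20,0.01],[0,0,15,0],[0,0,0,0],[0,0,0,0]]'
python3 - <<'E'
from loc import *
o=env.get_obs(); s=env.snapshot("wrist"); print(o["time_s"],o["tcp_pos"],psi(o))
print(dl(o,[.5374,.1902,.22]))
q=np.load("cp.npy")
c,sn=np.cos(q[2]),np.sin(q[2])
L=np.array([(0,0,.102),(0,.009,.102),(0,-.009,.102),(0,.067,.062),(0,-.067,.062)])
P=np.c_[q[0]+c*L[:,0]-sn*L[:,1],q[1]+sn*L[:,0]+c*L[:,1],L[:,2]]
M=R.from_rotvec(o["eef_rot"]).as_matrix()
# axis of jaws projected
J=[o["tcp_pos"]+M@np.array([x,0,o["tcp_pos"][2]-.102]) for x in(0,.01,-.01)]
save(s,"w2",None,1,np.r_[proj(s,P,o),proj(s,J,o)]); print(proj(s,P,o),proj(s,J,o))
E
```

```text
time_s: 4.45
tcp_pos: [0.5398, 0.192, 0.2045]
eef_rot: [3.032, -0.819, 0.027]
contact_force: [0.3, 0.5, 0.1]
grip_width: 0.498
4.45 [0.53982697 0.19199248 0.2044718 ] (np.float64(-30.233649432506166), array([ 0.01695668, -0.00415608, -0.99984759]))
[ -0.93081434   2.7060646  -15.55759857]
[[327.89476278 258.84803778]
 [312.78979238 258.53853609]
 [342.9969579  259.15587125]
 [230.80170633 237.12856929]
 [423.92675065 241.0943099 ]] [[322.51646876 254.11679228]
 [322.5107355  238.08283322]
 [322.52203391 269.72245023]]
```

View pics/w2.png

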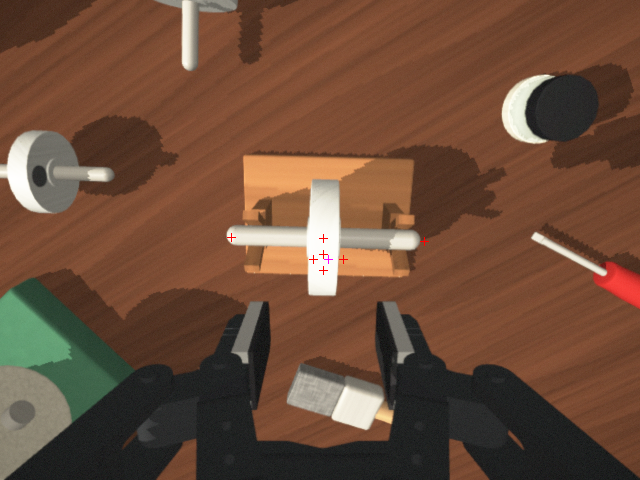

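```bash
python3 -m creep '[[-1,0.5,35,0.02],[-1,0,35,0],[-1,0,20,0],[0,0,10,0],[0,0,0,0]]'
python3 - <<'E'
from loc import *
o=env.get_obs(); s=env.snapshot("wrist"); print(o["time_s"],o["tcp_pos"],psi(o))
print(dl(o,[.5374,.1902,.101]))
save(s,"w3")
E
```

```text
time_s: 5.0
tcp_pos: [0.5445, 0.1946, 0.1082]
eef_rot: [-3.02, 0.841, -0.047]
contact_force: [-0.4, 0.3, -0.8]
grip_width: 0.501
5.0 [0.54453686 0.19455291 0.10816697] (np.float64(-31.12742466934411), array([ 0.0273616 , -0.01465021, -0.99951824]))
[-4.05373888  7.5181853   6.94926185]
```

View pics/w3.png

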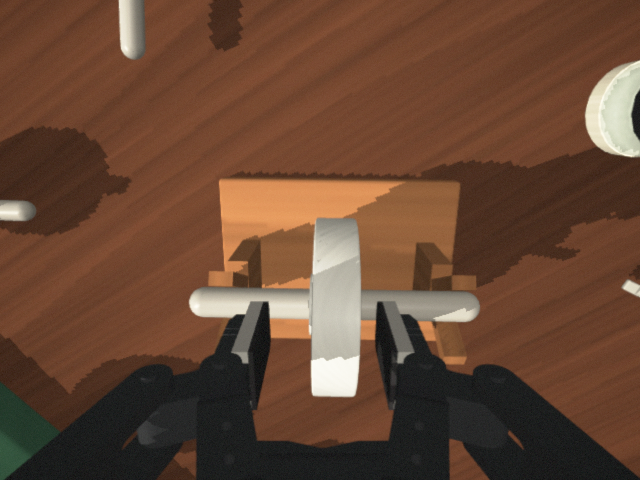

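```bash
python3 -m creep '[[-2,3,2,0],[-2,2.5,2,0],[0,0,2,0],[0,0,0,0]]'
python3 - <<'E'
from loc import *
o=env.get_obs(); s=env.snapshot("wrist"); print(o["time_s"],o["tcp_pos"],psi(o))
print(dl(o,[.5374,.1902,.101]))
save(s,"w4")
E
```

```text
time_s: 5.45
tcp_pos: [0.5413, 0.1925, 0.1067]
eef_rot: [-3.015, 0.839, -0.061]
contact_force: [0.3, -0.2, -0.4]
grip_width: 0.504
5.45 [0.54127942 0.19247997 0.1067314 ] (np.float64(-31.103066718651792), array([ 0.03439435, -0.0213846 , -0.99917953]))
[-2.33978858  4.07630723  5.56831839]
```

View pics/w4.png

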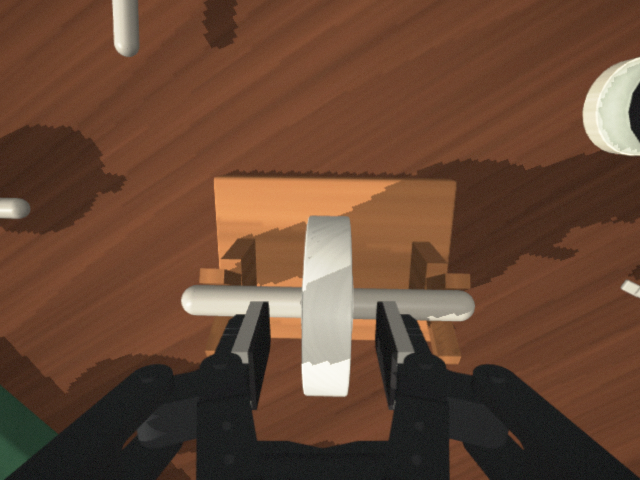

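```bash
cat > st.py <<'E'
from loc import *
import sys
o=env.get_obs(); np.set_printoptions(precision=4,suppress=True)
print(o["time_s"],o["tcp_pos"],psi(o),"q",o["q"],"w",round(o["grip_width"],3),"F",o["contact_force"],"vel",o["joint_velocities"])
if len(sys.argv)>3: print("dl",dl(o,[float(v) for v in sys.argv[1:4]]))
E
python3 st.py; python3 -m creep '[[0,0,0,0],[0,0,0,0]]' >/dev/null; python3 st.py;  python3 -m creep '[[0,0,10,0]]'>/dev/null; python3 st.py
```

```text
5.5 [0.5414 0.1925 0.1069] (np.float64(-31.106020820597738), array([ 0.0346, -0.0216, -0.9992])) q [ 0.2256  0.3793  1.7539 -0.0104  0.9686  2.3446] w 0.501 F [-0.0663 -0.432  -0.362 ] vel [ 0.0003  0.006  -0.0045  0.0001 -0.0009 -0.0005]
5.7 [0.5417 0.1926 0.1074] (np.float64(-31.10659548372282), array([ 0.0353, -0.0223, -0.9991])) q [ 0.2256  0.3788  1.7533 -0.0103  0.9686  2.3446] w 0.503 F [ 0.191   0.5272 -0.0098] vel [-0.0001 -0.0016 -0.0007  0.0005 -0.0008 -0.0001]
5.8 [0.5433 0.1929 0.0984] (np.float64(-31.108070505097587), array([ 0.0377, -0.0247, -0.999 ])) q [ 0.2255  0.3893  1.7632 -0.0105  0.9448  2.3447] w 0.5 F [ 0.305  -0.6538 -0.3056] vel [-0.0025  0.132   0.133  -0.0031 -0.2473 -0.0004]
```

```bash
python3 st.py .5374 .1902 .101
python3 - <<'E'
from loc import *
s=env.snapshot("wrist");save(s,"w5")
s=env.snapshot("side");save(s,"s5",(220,200,380,360),4)
E
```

```text
5.8 [0.5433 0.1929 0.0984] (np.float64(-31.108070505097587), array([ 0.0377, -0.0247, -0.999 ])) q [ 0.2255  0.3893  1.7632 -0.0105  0.9448  2.3447] w 0.5 F [ 0.305  -0.6538 -0.3056] vel [-0.0025  0.132   0.133  -0.0031 -0.2473 -0.0004]
dl [-3.566   5.2784 -2.9038]
```

View pics/w5.png

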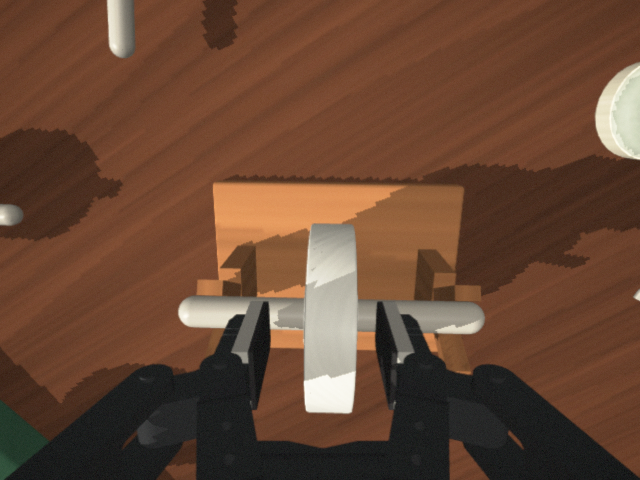

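View pics/s5.png

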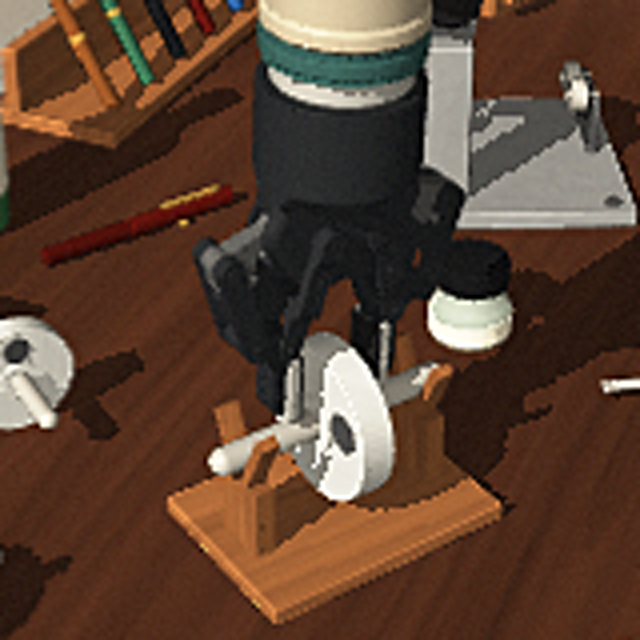

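```bash
python3 -m creep '[[-3,3.5,-3,0],[-1,1,-1,0]]'; python3 st.py .5374 .1902 .101;  python3 -m creep '[[0,0,0,0],[0,0,0,0],[0,0,0,0],[0,0,0,0],[0,0,0,0]]' 0.05 60;python3 st.py .5374 .1902 .101
python3 - <<'E'
from loc import *
s=env.snapshot("wrist");save(s,"w6")
E
```

```text
time_s: 6.1
tcp_pos: [0.5344, 0.1903, 0.0988]
eef_rot: [-3.017, 0.839, -0.055]
contact_force: [0.4, -0.7, 0.6]
grip_width: 0.5
6.1 [0.5344 0.1903 0.0988] (np.float64(-31.101612786946006), array([ 0.0316, -0.0187, -0.9993])) q [ 0.2246  0.3807  1.7767 -0.0104  0.9485  2.3438] w 0.5 F [ 0.3923 -0.6751  0.5932] vel [-0.0001 -0.0196  0.014   0.0007 -0.0044  0.0004]
dl [ 2.6938 -1.5032 -2.1275]
time_s: 6.6
tcp_pos: [0.5352, 0.1917, 0.1001]
eef_rot: [-3.013, 0.84, -0.059]
contact_force: [-0.7, 0.9, 0.7]
grip_width: 0.198
6.6 [0.5352 0.1917 0.1001] (np.float64(-31.171946043865027), array([ 0.0328, -0.0228, -0.9992])) q [ 0.2254  0.3791  1.7754 -0.0079  0.9478  2.3443] w 0.198 F [-0.742   0.8976  0.6749] vel [ 0.0009 -0.0024  0.0019  0.0009 -0.0017 -0.0002]
dl [ 2.6823  0.0939 -0.8112]
```

View pics/w6.png

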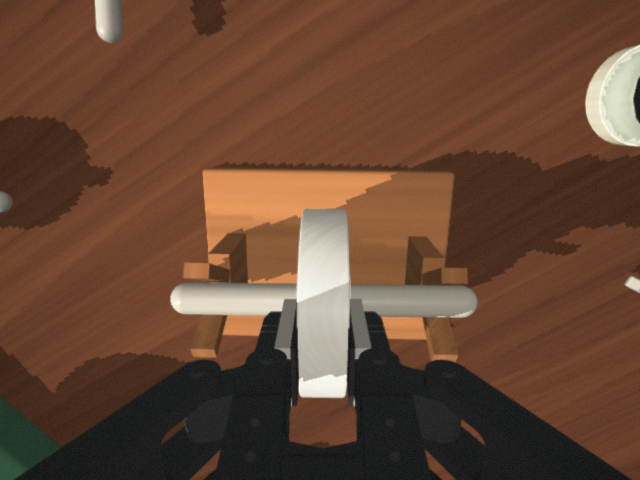

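```bash
python3 -m creep '[[0,0,-10,0],[0,0,-30,0],[0,0,-45,0],[0,0,-45,0],[0,0,-45,0]]'; python3 st.py .5858 -.2035 .28
python3 - <<'E'
from loc import *
s=env.snapshot("wrist");save(s,"w7")
p=np.load("sp.npy");c,sn=np.cos(p[2]),np.sin(p[2]);print("yaw",np.degrees(p[2]),"x axis",c,sn)
E
```

```text
time_s: 7.15
tcp_pos: [0.5206, 0.1887, 0.2693]
eef_rot: [3.023, -0.842, 0.016]
contact_force: [1.6, -0.4, -5.7]
grip_width: 0.197
7.15 [0.5206 0.1887 0.2693] (np.float64(-31.134674345793517), array([ 0.0106,  0.0003, -0.9999])) q [ 0.2267  0.2335  1.5318 -0.0078  1.3689  2.3424] w 0.197 F [ 1.6167 -0.3667 -5.7211] vel [ 0.0042 -0.2819 -0.7719 -0.0019  1.0692 -0.0052]
dl [258.6627 301.9587  -7.8697]
yaw -63.36393306103064 x axis 0.4483218574100691 -0.8938722012504839
```

View pics/w7.png

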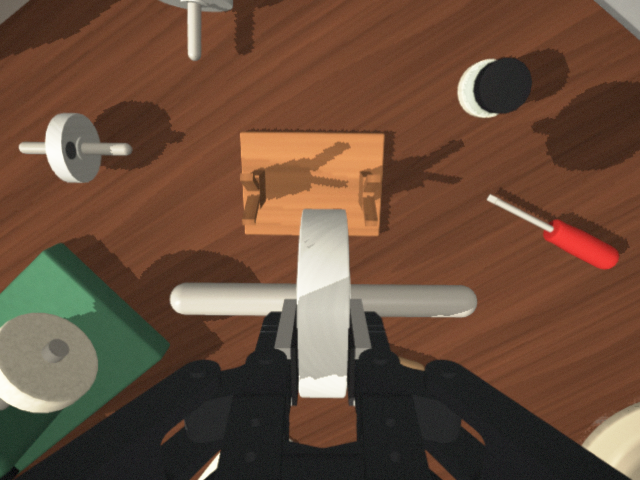

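```bash
python3 -m creep '[[28,34,-18,0],[28,34,-18,0],[28,34,-10,0],[31,36,-3,0],[31,36,0,0],[31,36,0,0],[31,36,0,0],[25,28,0,0]]'; python3 st.py .5858 -.2035 .29
```

```text
time_s: 8.0
tcp_pos: [0.579, -0.1699, 0.3297]
eef_rot: [-3.024, 0.823, -0.031]
contact_force: [0.4, 0.1, -5.2]
grip_width: 0.197
8.0 [ 0.579  -0.1699  0.3297] (np.float64(-30.44798879672688), array([ 0.0171, -0.0124, -0.9998])) q [-0.4064  0.2793  1.3214  0.0102  1.5224  1.6953] w 0.197 F [ 0.3907  0.1448 -5.1859] vel [-0.5547  0.2687 -0.358   0.0434  0.1231 -0.5563]
dl [22.2261 26.0615 39.7695]
```

```bash
python3 -m creep '[[8,12,0,0.145],[0,0,0,0.145],[0,0,0,0.145],[0,0,0,0.14],[0,0,0,0]]'; python3 st.py .5858 -.2035 .29
python3 - <<'E'
from loc import *
o=env.get_obs();s=env.snapshot("wrist");
p=np.load("sp.npy");c,sn=np.cos(p[2]),np.sin(p[2])
k=np.array([-132*np.sin(np.radians(40)),48,62+132*np.cos(np.radians(40))])
L=np.array([(0,0,62),k,(13.5,48,50),(-13.5,48,50),(13.5,-48,50),(-13.5,-48,50),(60,75,12),(60,-75,12),(-104,75,12),(-104,-75,12)])/1000
P=np.c_[p[0]+c*L[:,0]-sn*L[:,1],p[1]+sn*L[:,0]+c*L[:,1],L[:,2]]
save(s,"w8",None,1.25,proj(s,P,o))
E
```

```text
time_s: 8.5
tcp_pos: [0.5764, -0.1937, 0.3227]
eef_rot: [-2.647, 1.681, -0.008]
contact_force: [0.0, -0.5, -5.8]
grip_width: 0.195
8.5 [ 0.5764 -0.1937  0.3227] (np.float64(-64.85577637994601), array([ 0.0008, -0.0077, -1.    ])) q [-0.4417  0.2959  1.3143  0.0055  1.5259  2.2608] w 0.195 F [ 0.0435 -0.4519 -5.7865] vel [-0.0052  0.0053  0.0137 -0.0015  0.003  -0.0401]
dl [12.82   -4.1147 32.7459]
```

View pics/w8.png

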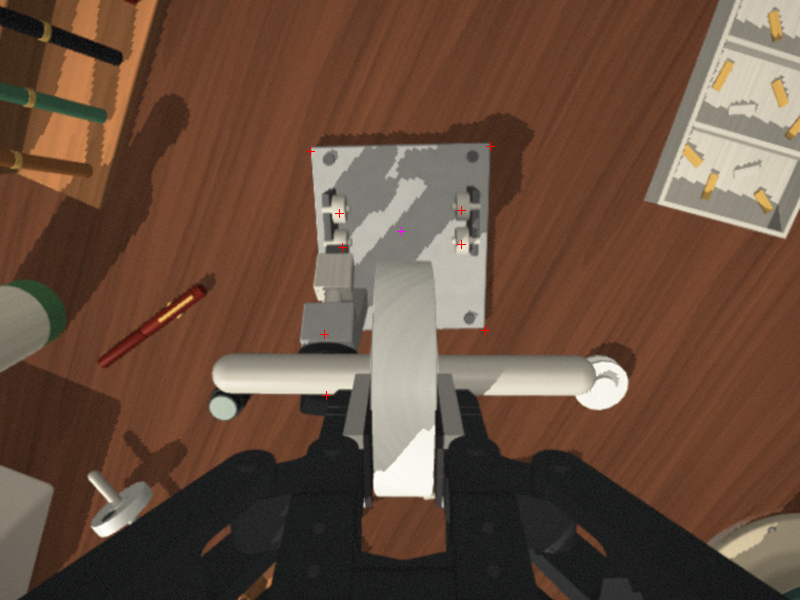

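```bash
python3 -m creep '[[7,-2,20,-0.026],[7,-2,30,0],[0,0,30,0],[0,0,15,0],[0,0,0,0]]'; python3 st.py .5858 -.2035 .1
cat > seat.py <<'E'
from loc import *
import sys
o=env.get_obs();s=env.snapshot("wrist")
p=np.load("sp.npy");c,sn=np.cos(p[2]),np.sin(p[2])
L=np.array([(0,0,62),(13.5,48,50),(-13.5,48,50),(13.5,-48,50),(-13.5,-48,50),(60,75,12),(60,-75,12)])/1000
P=np.c_[p[0]+c*L[:,0]-sn*L[:,1],p[1]+sn*L[:,0]+c*L[:,1],L[:,2]]
save(s,sys.argv[1],None,1.25,proj(s,P,o)); import pickle; pickle.dump((o,{k:s[k] for k in s}),open("last.pkl","wb"))
save(s,sys.argv[1]+"z",(150,20,470,260),2.5,None)
E
python3 seat.py w9
```

```text
time_s: 9.05
tcp_pos: [0.5863, -0.2036, 0.2245]
eef_rot: [-2.686, 1.619, -0.006]
contact_force: [-0.8, -0.5, -5.0]
grip_width: 0.193
9.05 [ 0.5863 -0.2036  0.2245] (np.float64(-62.17896998796122), array([ 0.0007, -0.0068, -1.    ])) q [-0.4491  0.3598  1.4597  0.0052  1.3175  2.2057] w 0.193 F [-0.8183 -0.4732 -5.0382] vel [ 0.0034 -0.0034 -0.0065 -0.0006  0.0166 -0.0233]
dl [ -0.3919   1.2113 124.4776]
```

View pics/w9.png

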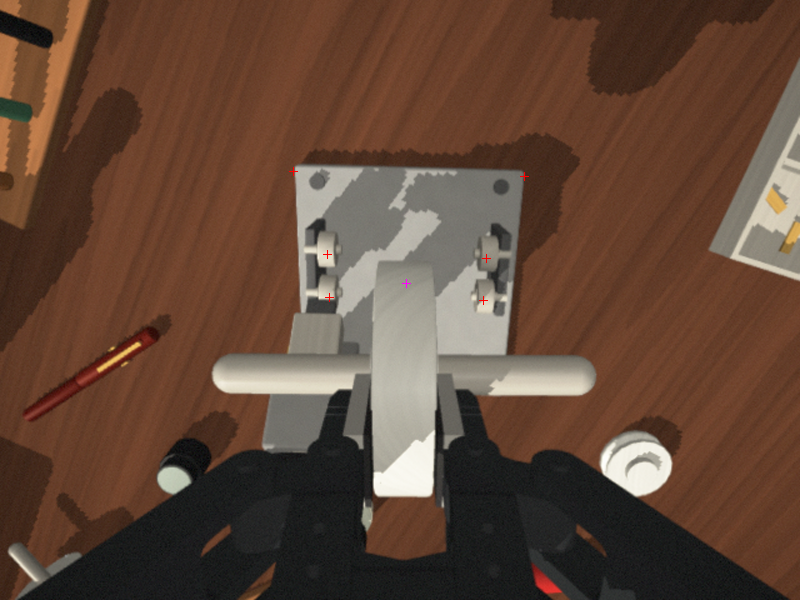

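Run:
```python
from loc import *
import pickle; o,s=pickle.load(open("last.pkl","rb"))
M=R.from_rotvec(o["eef_rot"]).as_matrix()
px=[(328,248),(329,289),(487,251),(484,294)]
W=np.array([atz(s,np.array(q)/1.25,.05,o) for q in px]); print(W*1000)
m=W.mean(0); print("seat xy",m, "fit",np.load("sp.npy"), "spacing",np.linalg.norm(W[0]-W[1]),np.linalg.norm(W[0]-W[2]))
d=W[0]+W[1]-W[2]-W[3]; print("y azim",np.degrees(np.arctan2(d[1],d[0])))
# wheel centre in tool frame by shaft ends at tool z=38
H=s["hand_eye"]
for q in [(404,374),(214,373),(594,375)]:
    u=cv2.undistortPoints(np.array([[np.array(q)/1.25]]),s["mtx"],dist(s))[0,0]; dd=H[:3,:3]@[u[0],u[1],1]
    print("tool",(H[:3,3]+dd*(.038-H[2,3])/dd[2])*1000)
print("seat in tool",M.T@(np.r_[m[:2],.062]-o["tcp_pos"])*1000)
```

```text
[[ 636.02465739 -197.75460954   50.        ]
 [ 624.50180923 -174.61111579   50.        ]
 [ 550.41250338 -240.98872433   50.        ]
 [ 538.11018702 -216.74365088   50.        ]]
seat xy [ 0.58726229 -0.20752453  0.05      ] fit [ 0.58579694 -0.20352441 -1.10590926] spacing 0.025853381457884114 0.09590948646991292
y azim 26.39551903835359
tool [ 2.74274444  0.14438674 38.        ]
tool [  3.00246893 -66.50365456  38.        ]
tool [ 2.22136615 66.84898179 38.        ]
seat in tool [  3.8231677    2.05310574 162.4757267 ]
```

View pics/w9z.png

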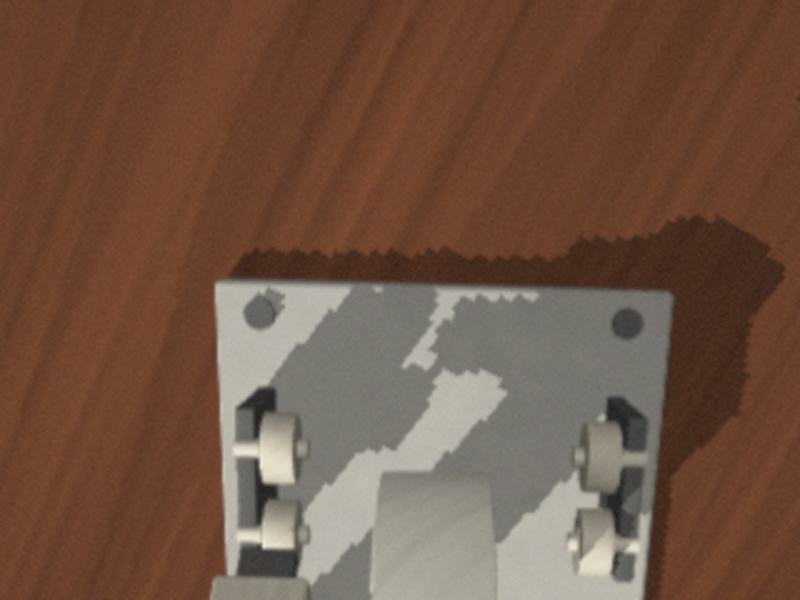

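```bash
python3 -m creep '[[2,2,25,0.015],[0,0,25,0],[0,0,15,0],[0,0,5,0],[0,0,0,0]]'; python3 st.py .5858 -.2035 .1; python3 seat.py w10
python3 - <<'E'
from loc import *
s=env.snapshot("scene");save(s,"sc10",(190,100,320,240),4.2)
s=env.snapshot("side");save(s,"si10",(280,150,420,270),5)
E
```

```text
time_s: 9.6
tcp_pos: [0.5908, -0.2078, 0.1612]
eef_rot: [-2.678, 1.629, -0.029]
contact_force: [0.4, -0.1, -5.1]
grip_width: 0.196
9.6 [ 0.5908 -0.2078  0.1612] (np.float64(-62.634594203757025), array([ 0.0123, -0.0155, -0.9998])) q [-0.452   0.4056  1.5518  0.0055  1.165   2.2097] w 0.196 F [ 0.447  -0.0674 -5.1216] vel [ 0.0008 -0.0101 -0.0177 -0.0001  0.0097 -0.0104]
dl [-6.8664  3.3908 61.119 ]
```

View pics/w10.png

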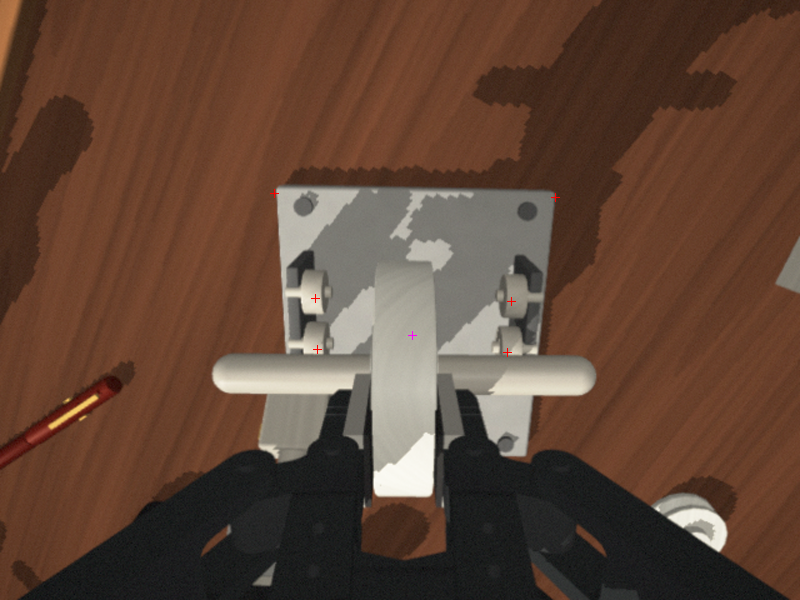

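View pics/sc10.png

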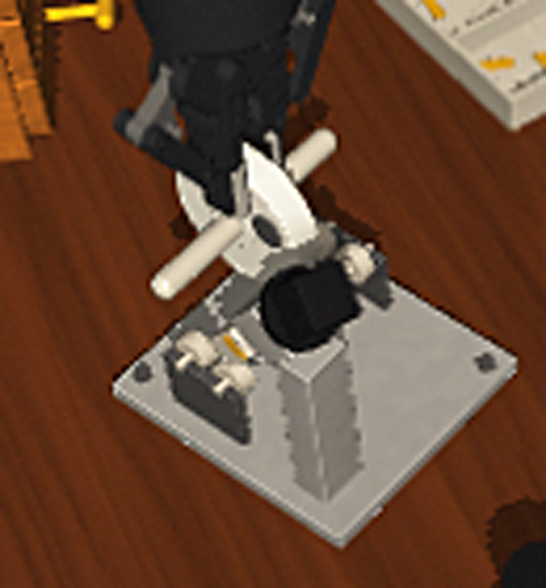

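View pics/si10.png

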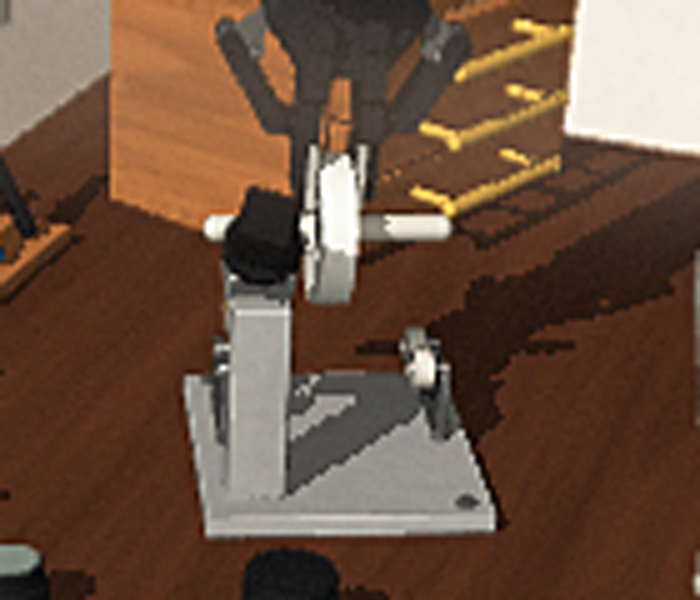

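```bash
cat > rel.py <<'E'
from loc import *
import pickle,sys,json
o,s=pickle.load(open("last.pkl","rb"))
M=R.from_rotvec(o["eef_rot"]).as_matrix()
c0=np.array(json.loads(sys.argv[1]))  # two +x rollers px (1.25 scale): +y one, -y one
W=np.array([atz(s,q/1.25,.05,o) for q in c0]); d=W[0]-W[1]; d/=np.linalg.norm(d); print("sep",np.linalg.norm(W[0]-W[1]),"y azim",np.degrees(np.arctan2(d[1],d[0])))
y=np.array([np.cos(np.radians(26.6)),np.sin(np.radians(26.6)),0]); x=np.array([y[1],-y[0],0])
m=W.mean(0)-.0135*x; m[2]=.062; wc=o["tcp_pos"]+M@np.array([.00275,0.00015,.038]); sf=np.load("sp.npy"); f=np.array([sf[0],sf[1],.062])
print("seat wrist",m,"fit",f); print("wheel rel seat (stand x,y,z mm): wrist",[1000*(wc-m)@v for v in(x,y)],"fit",[1000*(wc-f)@v for v in(x,y)],"dz",1000*(wc[2]-.062))
print("in tool axes, stand x:",M.T@x,"y:",M.T@y,"down:",M.T@[0,0,-1])
E
python3 rel.py '[[315,291],[513,296]]'
```

```text
sep 0.09634982188186801 y azim 26.123956576961938
seat wrist [ 0.58664635 -0.20658396  0.062     ] fit [ 0.58579694 -0.20352441  0.062     ]
wheel rel seat (stand x,y,z mm): wrist [np.float64(6.153878562813913), np.float64(3.630471429495544)] fit [np.float64(9.269921158816903), np.float64(3.020031680714641)] dz 61.28344299474049
in tool axes, stand x: [0.99983458 0.01354822 0.01213526] y: [ 0.01335744 -0.99978804  0.01566701] down: [-0.01234495  0.01550233  0.99980362]
```

View pics/w10z.png

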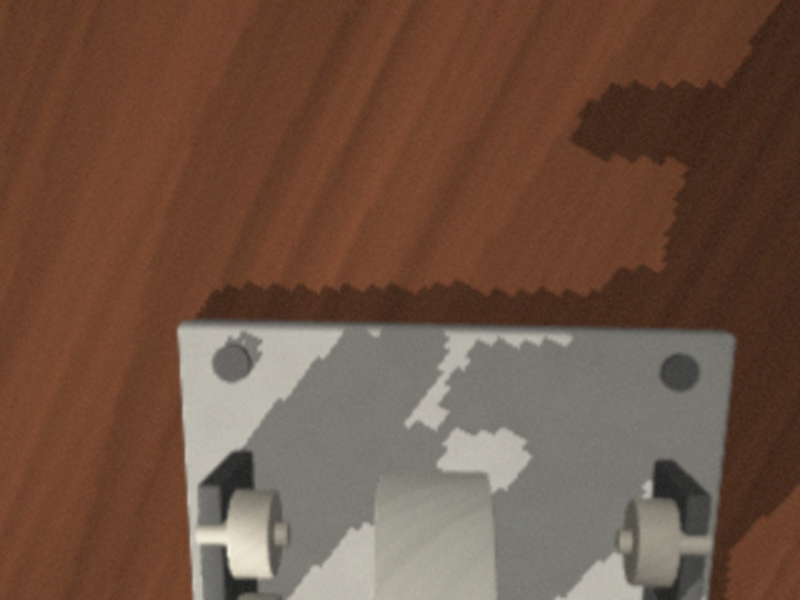

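```bash
python3 -m creep '[[-4,2,10,0.01],[-2,1,10,0],[0,0,5,0],[0,0,0,0]]'; python3 seat.py w11; python3 st.py
```

```text
time_s: 10.15
tcp_pos: [0.5869, -0.2042, 0.1374]
eef_rot: [-2.669, 1.643, -0.038]
contact_force: [0.4, 0.7, -4.9]
grip_width: 0.199
10.2 [ 0.587  -0.2042  0.1377] (np.float64(-63.255656159625524), array([ 0.0171, -0.0194, -0.9997])) q [-0.4495  0.4163  1.5993  0.0056  1.1007  2.2227] w 0.197 F [ 0.0628 -0.431  -5.8509] vel [-0.0006 -0.0024 -0.0168  0.0013  0.0071 -0.0001]
```

View pics/w11.png

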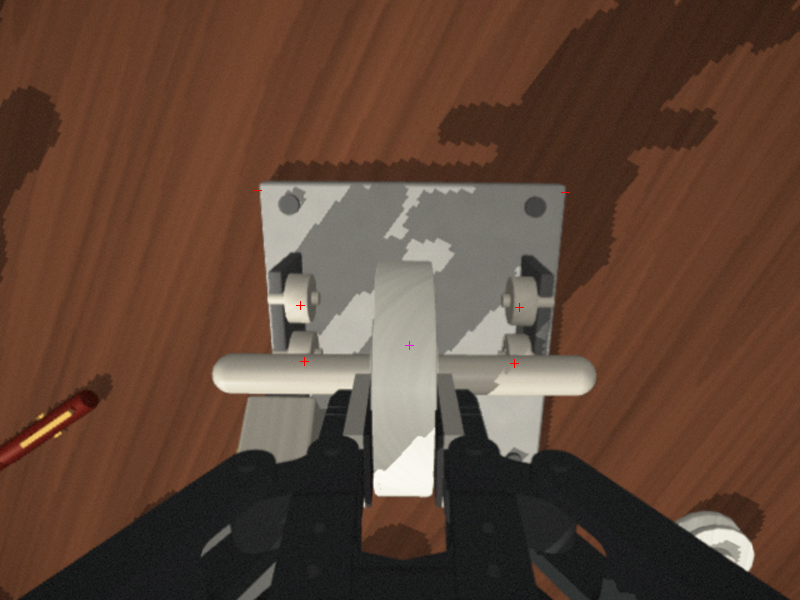

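```bash
python3 rel.py '[[300,298],[521,300]]'
```

```text
sep 0.09677104765267083 y azim 26.554784597523863
seat wrist [ 0.58677416 -0.20651321  0.062     ] fit [ 0.58579694 -0.20352441  0.062     ]
wheel rel seat (stand x,y,z mm): wrist [np.float64(1.338200198710685), np.float64(1.7130269549133477)] fit [np.float64(4.448199236130594), np.float64(1.2485474890792712)] dz 37.471395626129905
in tool axes, stand x: [0.99985296 0.00290122 0.01690119] y: [ 0.00257394 -0.99980938  0.01935385] down: [-0.01695412  0.01930751  0.99966983]
```

```bash
python3 -m creep '[[0,0.5,8,0],[0,0.5,8,0],[0,0,4,0],[0,0,0,0]]'; python3 seat.py w12; python3 st.py
```

```text
time_s: 10.6
tcp_pos: [0.5869, -0.2052, 0.116]
eef_rot: [-2.668, 1.643, -0.04]
contact_force: [-0.8, -0.6, -4.6]
grip_width: 0.197
10.65 [ 0.587  -0.2052  0.1162] (np.float64(-63.256194644331686), array([ 0.0178, -0.0199, -0.9996])) q [-0.4508  0.4363  1.6259  0.0057  1.0532  2.221 ] w 0.197 F [-0.293  -0.1406 -4.779 ] vel [ 0.0007 -0.0074 -0.0112 -0.0006  0.0045  0.0015]
```

View pics/w12.png

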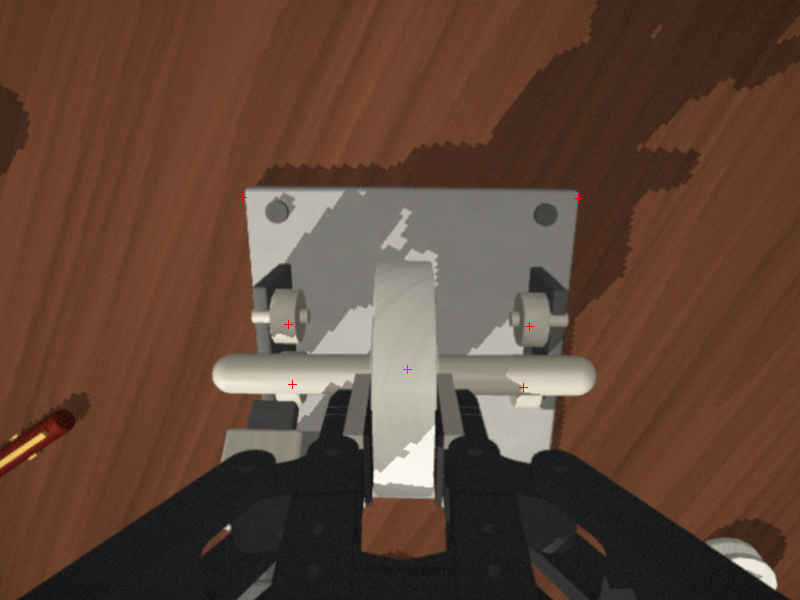

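```bash
python3 rel.py '[[288,316],[530,319]]'
python3 - <<'E'
from loc import *
s=env.snapshot("scene");save(s,"sc12",(190,100,320,240),4.2)
E
```

```text
sep 0.09611615406788396 y azim 26.39533260544328
seat wrist [ 0.58682862 -0.2063547   0.062     ] fit [ 0.58579694 -0.20352441  0.062     ]
wheel rel seat (stand x,y,z mm): wrist [np.float64(2.399640858506698), np.float64(1.220836831107406)] fit [np.float64(5.392296897197735), np.float64(0.8760347066123323)] dz 16.017081057436904
in tool axes, stand x: [0.99984238 0.00282915 0.01752746] y: [ 0.00248235 -0.99980136  0.01977584] down: [-0.01757992  0.01972922  0.99965079]
```

View pics/sc12.png

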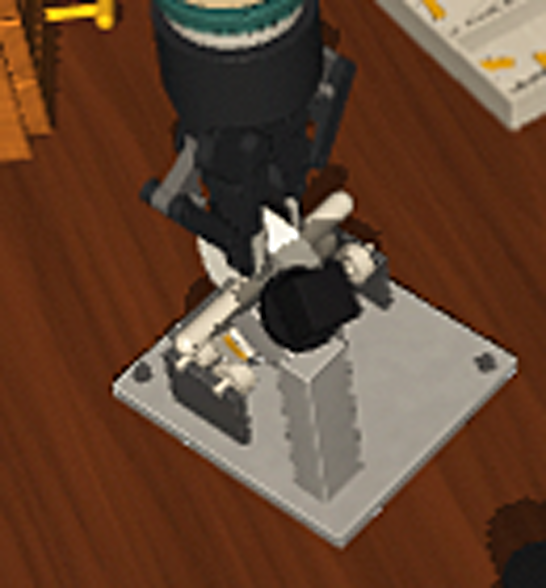

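```bash
python3 -m creep '[[0,0,6,0],[0,0,4,0],[0,0,2,0]]'; python3 st.py; python3 seat.py w13
```

```text
time_s: 11.0
tcp_pos: [0.5885, -0.2058, 0.1048]
eef_rot: [-2.668, 1.643, -0.045]
contact_force: [-0.6, -0.2, -6.0]
grip_width: 0.199
11.0 [ 0.5885 -0.2058  0.1048] (np.float64(-63.26081382626109), array([ 0.0204, -0.0219, -0.9996])) q [-0.4507  0.448   1.6385  0.0058  1.0255  2.221 ] w 0.199 F [-0.558  -0.1698 -6.0234] vel [ 0.0002  0.0205  0.0263  0.0013 -0.0448 -0.0005]
```

View pics/w13.png

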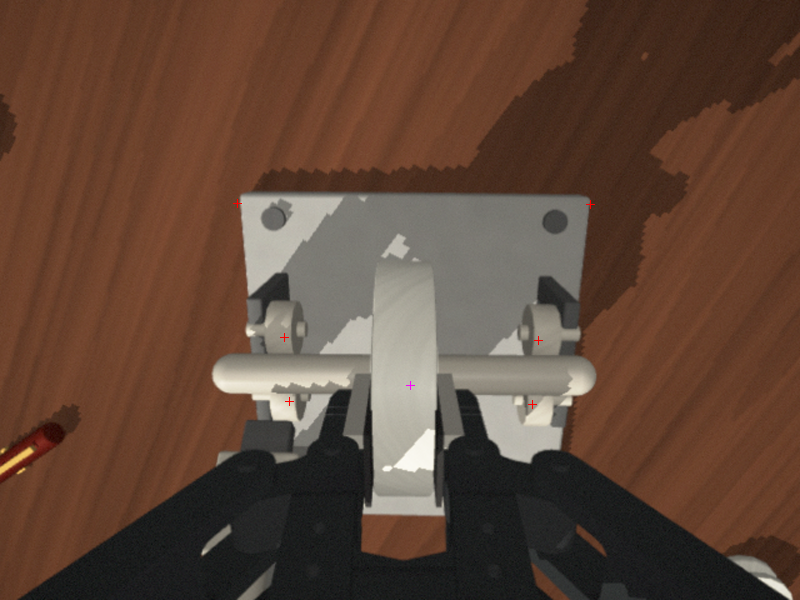

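```bash
python3 rel.py '[[284,328],[542,331]]'|tail -3;python3 -m creep '[[-1.5,0,3,0],[0,0,1.5,0]]'; python3 st.py; python3 -m creep '[[0,0,1.5,0]]'; python3 st.py
```

```text
seat wrist [ 0.58676403 -0.20700361  0.062     ] fit [ 0.58579694 -0.20352441  0.062     ]
wheel rel seat (stand x,y,z mm): wrist [np.float64(3.2275289846496364), np.float64(2.749959398336559)] fit [np.float64(6.771489087300335), np.float64(2.0568483670817734)] dz 4.857214901507964
in tool axes, stand x: [0.99978797 0.00287738 0.0203894 ] y: [ 0.00242875 -0.99975515  0.02199407] down: [-0.0204477   0.02193988  0.99955017]
time_s: 11.25
tcp_pos: [0.5872, -0.2029, 0.1004]
eef_rot: [-2.665, 1.644, -0.041]
contact_force: [-1.2, 3.6, 2.4]
grip_width: 0.198
11.25 [ 0.5872 -0.2029  0.1004] (np.float64(-63.33209677393224), array([ 0.0169, -0.0219, -0.9996])) q [-0.4485  0.4507  1.6465  0.0083  1.0175  2.2232] w 0.198 F [-1.244   3.5511  2.3938] vel [ 0.0005  0.0038  0.0006 -0.0018 -0.0083  0.0029]
time_s: 11.35
tcp_pos: [0.5873, -0.2028, 0.1001]
eef_rot: [-2.666, 1.643, -0.041]
contact_force: [-1.8, 2.7, 7.4]
grip_width: 0.196
11.35 [ 0.5873 -0.2028  0.1001] (np.float64(-63.31556649455911), array([ 0.0174, -0.0221, -0.9996])) q [-0.4482  0.4509  1.6473  0.008   1.0162  2.2234] w 0.196 F [-1.8497  2.6669  7.4438] vel [ 0.0015  0.0003  0.0081 -0.0038 -0.0149  0.0003]
```

```bash
python3 seat.py w14
python3 - <<'E'
from loc import *
s=env.snapshot("scene");a=s["pixels"][100:240,190:320,::-1];s=env.snapshot("side");b=s["pixels"][150:290,310:420,::-1]
I=cv2.resize(np.hstack([a,b]),None,fx=3.3,fy=3.3,interpolation=cv2.INTER_CUBIC);cv2.imwrite("pics/c14.png",I)
E
```

```text
(no output)
```

View pics/w14.png

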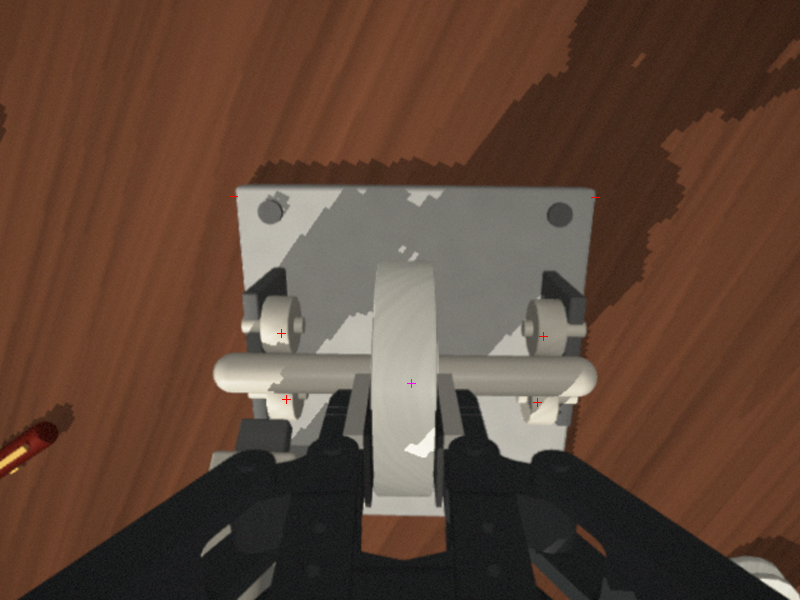

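View pics/c14.png

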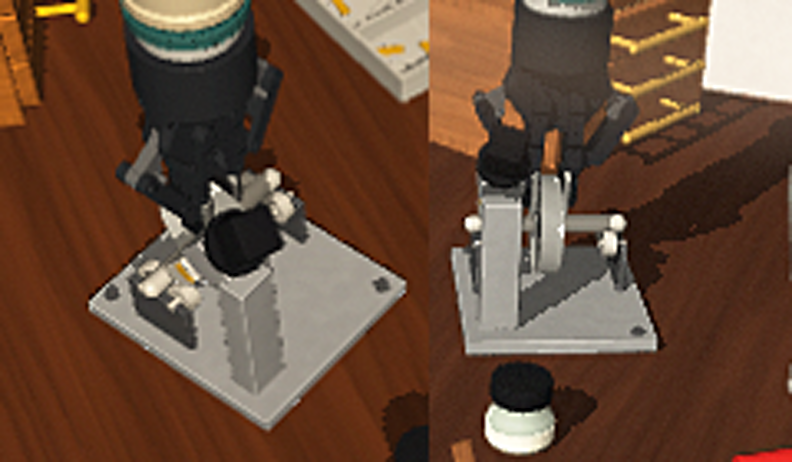

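```bash
python3 -m creep '[[0,0,0,0],[0,0,0,0]]' 0.34; python3 st.py; python3 seat.py w15
```

```text
time_s: 11.7
tcp_pos: [0.5893, -0.2043, 0.1017]
eef_rot: [-2.667, 1.642, -0.052]
contact_force: [-0.0, -0.7, -0.3]
grip_width: 0.338
11.7 [ 0.5893 -0.2043  0.1017] (np.float64(-63.27832185051229), array([ 0.0235, -0.0255, -0.9994])) q [-0.4485  0.4495  1.6452  0.0069  1.0127  2.2229] w 0.338 F [-0.0302 -0.749  -0.3456] vel [-0.0017 -0.0016 -0.0075 -0.0052 -0.0149 -0.0022]
```

View pics/w15.png

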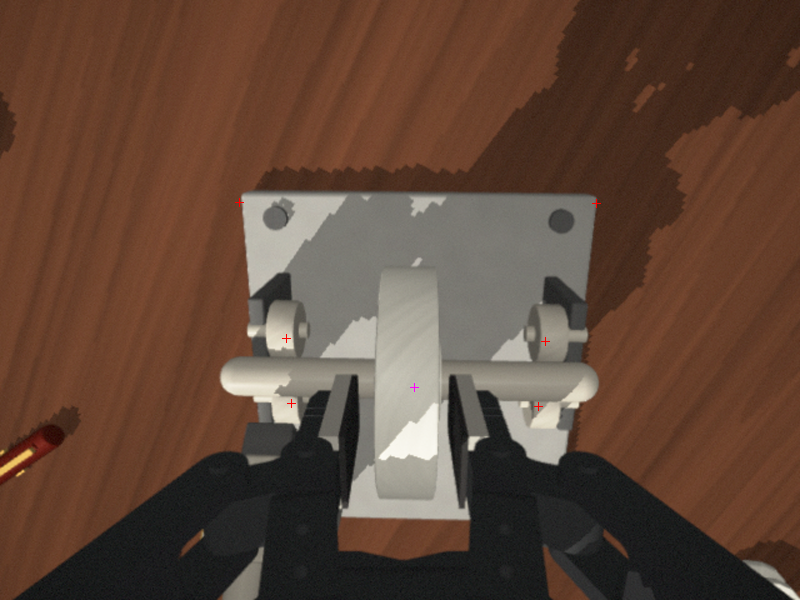

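```bash
python3 -m creep '[[0,0,-10,0],[0,0,-20,0],[0,0,-40,0],[0,0,-50,0],[0,0,-50,0],[0,0,-20,0]]'; python3 st.py; python3 seat.py w16
python3 - <<'E'
from loc import *
s=env.snapshot("scene");a=s["pixels"][100:240,190:320,::-1];s=env.snapshot("side");b=s["pixels"][150:290,310:420,::-1]
I=cv2.resize(np.hstack([a,b]),None,fx=3.3,fy=3.3,interpolation=cv2.INTER_CUBIC);cv2.imwrite("pics/c16.png",I)
E
```

```text
time_s: 12.35
tcp_pos: [0.5828, -0.2036, 0.2971]
eef_rot: [-2.667, 1.644, -0.049]
contact_force: [-0.1, -0.5, 0.2]
grip_width: 0.343
12.35 [ 0.5828 -0.2036  0.2971] (np.float64(-63.29764597731444), array([ 0.0221, -0.0231, -0.9995])) q [-0.4514  0.3053  1.3626  0.0049  1.442   2.2233] w 0.343 F [-0.0991 -0.4808  0.181 ] vel [-0.0026 -0.0786 -0.3224 -0.0038  0.4511  0.0004]
```

View pics/w16.png

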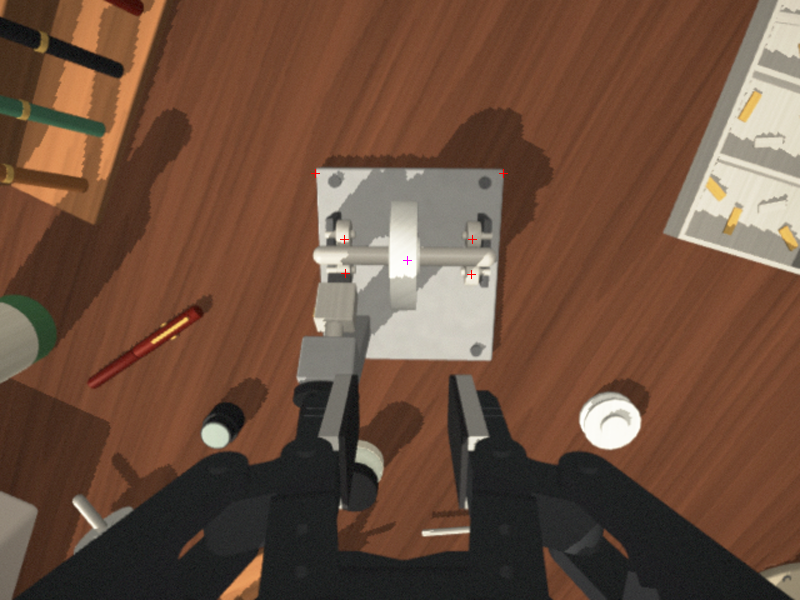

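View pics/c16.png

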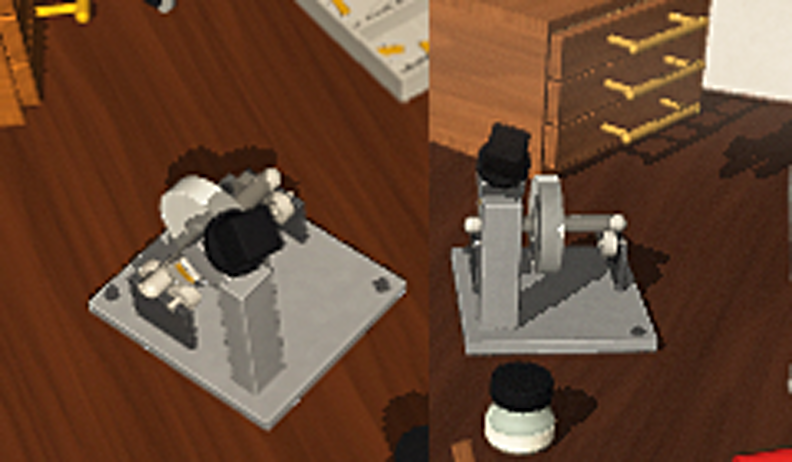

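```bash
python3 -m creep '[[0,0,0,-0.149],[0,0,0,-0.149],[0,0,0,-0.149],[0,0,0,-0.149],[0,0,0,-0.149],[0,0,0,-0.149],[0,0,0,-0.149],[0,0,0,-0.149],[0,0,0,-0.149],[0,0,0,-0.149],[0,0,0,-0.149],[0,0,0,-0.149]]' 0.9; python3 st.py .5868 -.1085 .2; python3 seat.py w17
```

```text
time_s: 13.7
tcp_pos: [0.5735, -0.2004, 0.2704]
eef_rot: [-2.941, -1.074, 0.007]
contact_force: [0.1, -0.5, 0.5]
grip_width: 0.896
13.7 [ 0.5735 -0.2004  0.2704] (np.float64(40.12234874739915), array([-0.0009, -0.0113, -0.9999])) q [-0.4528  0.3233  1.4008  0.0038  1.4282  0.4172] w 0.896 F [ 0.0811 -0.4702  0.4725] vel [-0.0008  0.0156  0.0273 -0.0019 -0.0092 -1.4849]
dl [ 69.4647 -60.8701  71.0425]
```

View pics/w17.png

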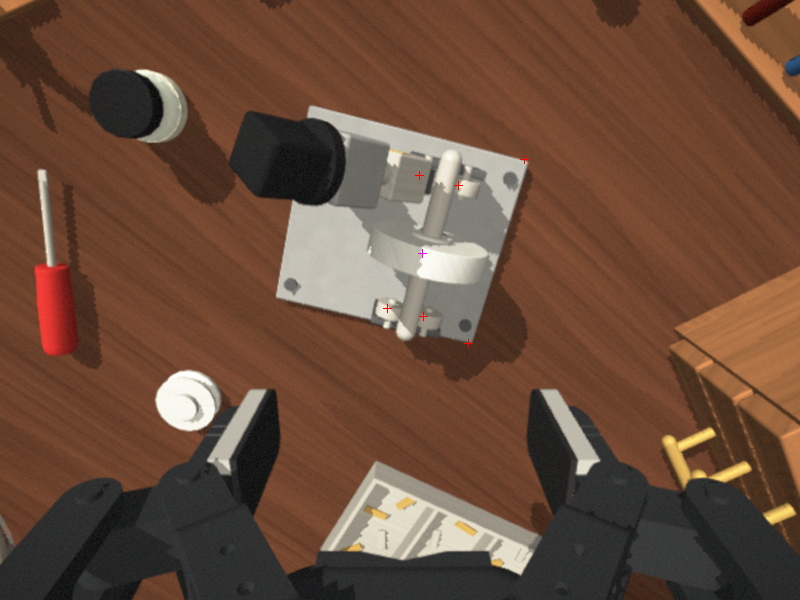

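```bash
cat > knob.py <<'E'
from loc import *
import pickle,sys
o,s=pickle.load(open("last.pkl","rb"))
box=[int(v) for v in sys.argv[1].split(",")]; k=float(sys.argv[2]); out=sys.argv[3]
seat=np.array([.58665,-.20625,.062]) if len(sys.argv)<6 else np.array(eval(sys.argv[5]))
yw=np.radians(-63.5); X=np.array([np.cos(yw),np.sin(yw),0]);Y=np.array([-np.sin(yw),np.cos(yw),0]);Z=np.array([0,0,1.])
t=np.radians(40); kk=-np.sin(t)*X+np.cos(t)*Z; e=np.cos(t)*X+np.sin(t)*Z
K=seat+.048*Y+.132*kk; print("K",K)
x0,y0,x1,y1=box
im=cv2.resize(s["pixels"][y0:y1,x0:x1,::-1],None,fx=k,fy=k,interpolation=cv2.INTER_CUBIC)
for j,ph in enumerate(eval(sys.argv[4])):
    a=np.radians(ph)  # phi: tightening rotation, face normal: Y -> Y cos + e sin
    n=np.cos(a)*Y+np.sin(a)*e; m=-np.sin(a)*Y+np.cos(a)*e
    C=[K+.014*(u*n+v*m)+w*kk for w in(.013,-.019) for u,v in((1,1),(1,-1),(-1,-1),(-1,1))]
    q=((proj(s,C,o)-[x0,y0]+.5)*k).astype(int)
    col=[(0,0,255),(0,255,0),(255,255,0)][j]
    for i in range(4):
        cv2.line(im,q[i],q[(i+1)%4],col,1); cv2.line(im,q[i],q[i+4],col,1)
    cv2.circle(im,((proj(s,[K+.013*kk],o)[0]-[x0,y0]+.5)*k).astype(int),3,col,-1)
g=cv2.resize(s["pixels"][y0:y1,x0:x1,::-1],None,fx=k,fy=k,interpolation=cv2.INTER_CUBIC)
g=np.clip(g.astype(float)*2.5,0,255).astype(np.uint8)
cv2.imwrite("pics/"+out+".png",np.hstack([g,im]))
E
python3 knob.py 170,70,300,180 3 k17 "[0,20]"
```

```text
K [ 0.59174787 -0.10889915  0.16311787]
```

View pics/k17.png

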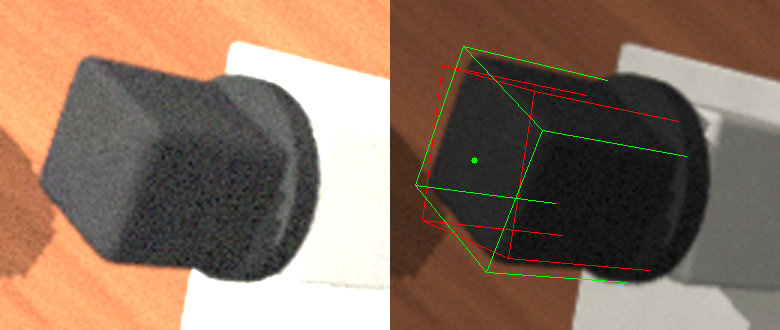

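```bash
python3 -m creep '[[0,0,-2,-0.149],[0,0,-2,-0.149],[0,0,-2,-0.149],[0,0,-2,-0.149],[0,0,-2,-0.12],[0,0,0,0]]' 0.9; python3 st.py .5927 -.1100 .24; python3 seat.py w18
```

```text
time_s: 14.35
tcp_pos: [0.5699, -0.1992, 0.2705]
eef_rot: [-2.364, -2.027, 0.013]
contact_force: [0.9, 0.4, -0.0]
grip_width: 0.902
14.35 [ 0.5699 -0.1992  0.2705] (np.float64(81.22887173726188), array([ 0.0116, -0.0262, -0.9996])) q [-0.4534  0.3266  1.3959  0.0034  1.4475 -0.3009] w 0.902 F [ 0.8687  0.4072 -0.017 ] vel [ 0.0003  0.0095  0.0222 -0.0004 -0.0053  0.0493]
dl [91.2834  9.7933 31.3051]
```

View pics/w18.png

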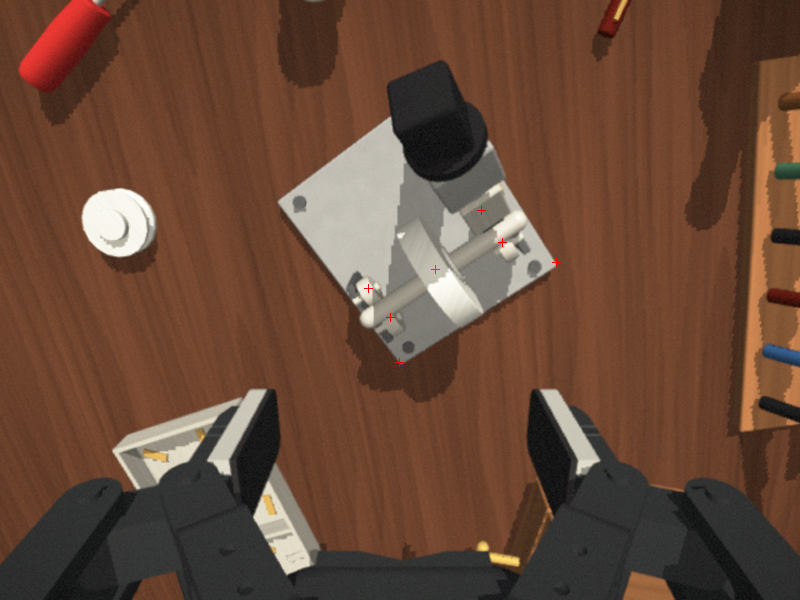

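```bash
python3 -m creep '[[30,3,0,-0.09],[35,3,0,-0.08],[26,4,0,0],[0,0,0,0]]' 0.9; python3 st.py .5927 -.1100 .24; python3 seat.py w19
```

```text
time_s: 14.8
tcp_pos: [0.5858, -0.1076, 0.2673]
eef_rot: [-2.195, -2.2, 0.014]
contact_force: [0.2, -0.6, -0.0]
grip_width: 0.902
14.8 [ 0.5858 -0.1076  0.2673] (np.float64(90.12887368437087), array([ 0.0175, -0.0299, -0.9994])) q [-0.3029  0.3183  1.4164  0.0078  1.4407 -0.3066] w 0.902 F [ 0.2254 -0.5789 -0.041 ] vel [-0.0231  0.0102  0.0053 -0.0503 -0.0129  0.0127]
dl [-2.8642  7.7415 26.9907]
```

View pics/w19.png

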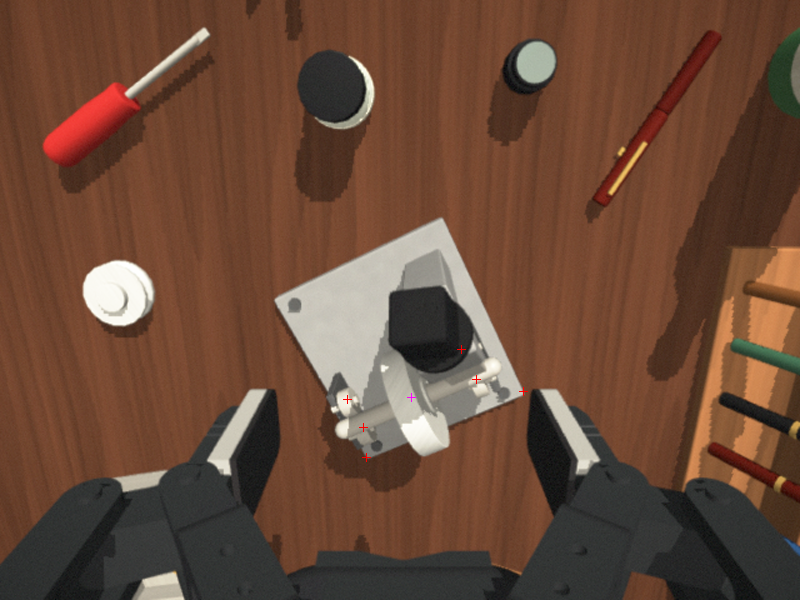

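```bash
python3 knob.py 290,210,400,310 3.6 k19 "[15,25]"
```

```text
K [ 0.59174787 -0.10889915  0.16311787]
```

View pics/k19.png

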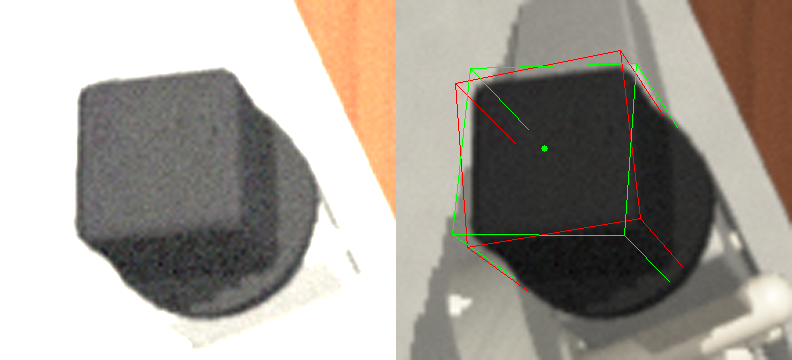

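```bash
python3 -m creep '[[-2,5,25,0],[-1,4,25,0],[-1,1,15,0],[0,0,5,0],[0,0,0,0]]' 0.8; python3 st.py .5937 -.1100 .186; python3 seat.py w20
```

```text
time_s: 15.35
tcp_pos: [0.5933, -0.1171, 0.1939]
eef_rot: [-2.212, -2.189, 0.021]
contact_force: [-0.1, -0.3, 0.2]
grip_width: 0.805
15.35 [ 0.5933 -0.1171  0.1939] (np.float64(89.38805761245943), array([ 0.0112, -0.0308, -0.9995])) q [-0.3108  0.3754  1.5145  0.0017  1.2844 -0.3007] w 0.805 F [-0.1292 -0.3046  0.1745] vel [-0.0132  0.0049 -0.0031 -0.0063 -0.0001  0.0106]
dl [6.9936 0.5683 7.9265]
```

View pics/w20.png

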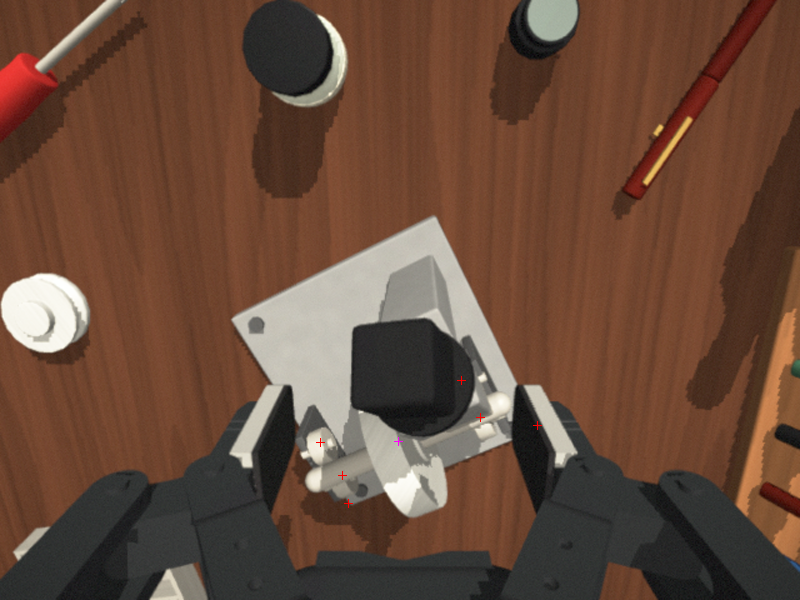

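```bash
python3 -m creep '[[4,0,4,-0.02],[3,0,3,-0.01],[0,0,0,0]]' 0.8; python3 st.py .5937 -.1100 .186; python3 seat.py w21;python3 - <<'E'
from loc import *
s=env.snapshot("scene");a=s["pixels"][100:240,190:320,::-1];s=env.snapshot("side");b=s["pixels"][150:290,310:420,::-1]
I=cv2.resize(np.hstack([a,b]),None,fx=3.3,fy=3.3,interpolation=cv2.INTER_CUBIC);cv2.imwrite("pics/c21.png",I)
E
```

```text
time_s: 15.7
tcp_pos: [0.5943, -0.1106, 0.1891]
eef_rot: [-2.181, -2.225, 0.017]
contact_force: [0.1, -0.7, -0.0]
grip_width: 0.802
15.7 [ 0.5943 -0.1106  0.1891] (np.float64(91.14854559198771), array([ 0.0105, -0.0259, -0.9996])) q [-0.3001  0.3761  1.5257  0.0019  1.2676 -0.3209] w 0.802 F [ 0.1228 -0.7229 -0.0405] vel [-0.0011 -0.0076 -0.0074 -0.0032  0.0015  0.0008]
dl [ 0.6176 -0.497   3.1386]
```

View pics/w21z.png

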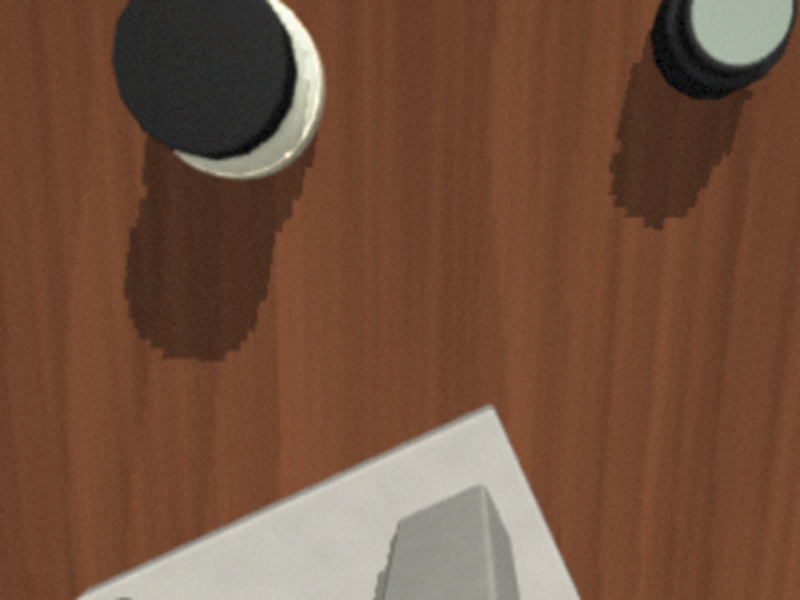

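View pics/c21.png

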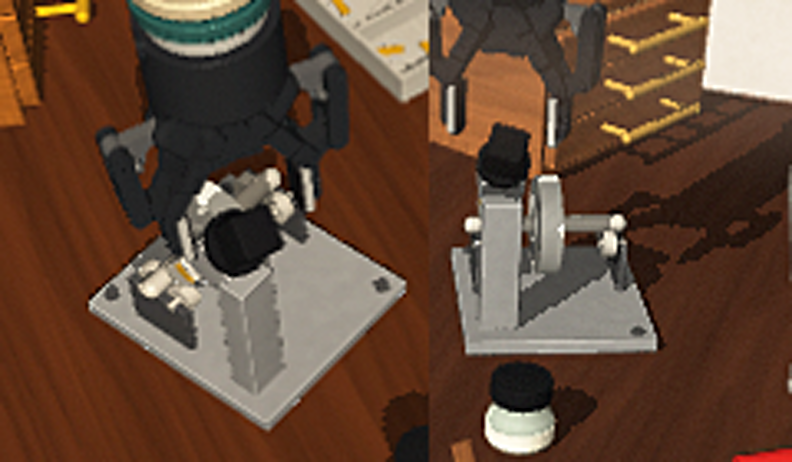

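View pics/w21.png

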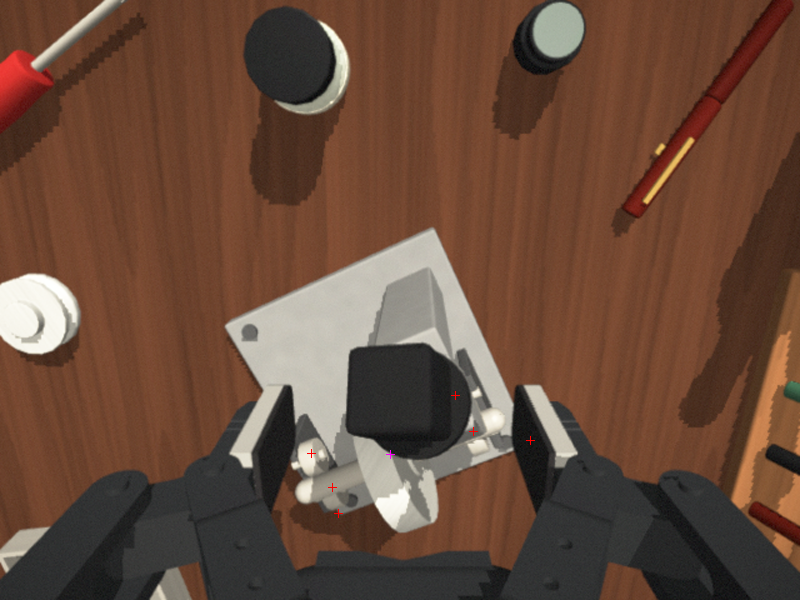

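```bash
python3 -m creep '[[0.5,0,3,0],[0,0,0,0],[0,0,0,0],[0,0,0,0],[0,0,0,0],[0,0,0,0]]' 0.1 35; python3 st.py .5937 -.1100 .186; python3 seat.py w22
```

```text
time_s: 16.45
tcp_pos: [0.592, -0.1105, 0.1873]
eef_rot: [-2.178, -2.226, 0.023]
contact_force: [-1.0, -0.0, 0.3]
grip_width: 0.354
16.45 [ 0.592  -0.1105  0.1873] (np.float64(91.24761150453388), array([ 0.0091, -0.0299, -0.9995])) q [-0.2996  0.376   1.531  -0.0008  1.266  -0.3212] w 0.354 F [-0.9795 -0.0133  0.331 ] vel [ 0.0008  0.0013  0.0016 -0.0003 -0.0027 -0.0008]
dl [0.4238 1.7897 1.2317]
```

View pics/w22.png

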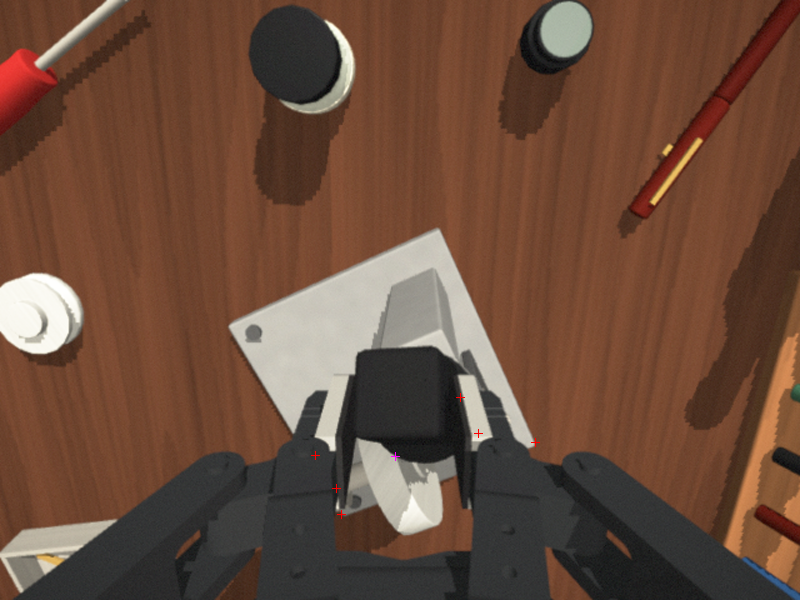

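```bash
python3 -m creep '[[0,0,0,0.1],[0,0,0,0.1],[0,0,0,0.1],[0,0,0,0]]'; python3 st.py .592 -.1105 .187; python3 seat.py w23; python3 knob.py 260,230,420,400 2.4 k23 "[20,45]"
```

```text
time_s: 16.9
tcp_pos: [0.5919, -0.1087, 0.1885]
eef_rot: [-2.491, -1.871, 0.026]
contact_force: [-2.3, -0.1, -0.8]
grip_width: 0.359
16.9 [ 0.5919 -0.1087  0.1885] (np.float64(73.80991868587837), array([ 0.0021, -0.0309, -0.9995])) q [-0.2981  0.3742  1.5305  0.0016  1.2678 -0.0161] w 0.359 F [-2.2895 -0.0512 -0.8292] vel [ 0.0019 -0.0029 -0.0007 -0.0002  0.0005 -0.0356]
dl [-1.711   0.623   1.4762]
K [ 0.59174787 -0.10889915  0.16311787]
```

View pics/k23.png

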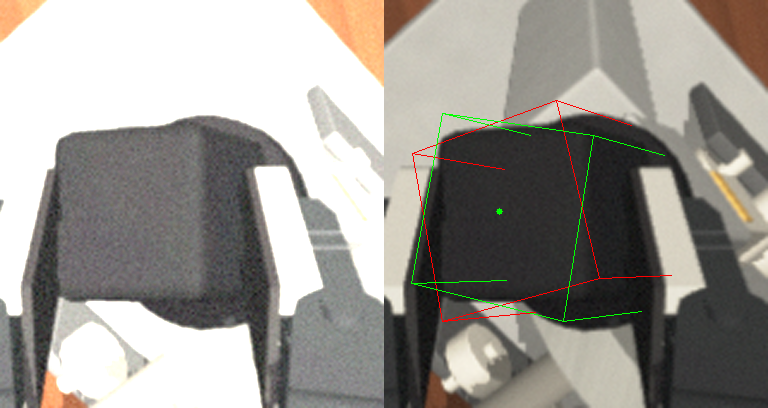

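```bash
python3 -m creep '[[0,0,1,0.1],[0,0,1,0.1],[0,0,0,0.1],[0,0,0,0]]'; python3 st.py .592 -.1105 .187; python3 seat.py w24; python3 knob.py 240,230,420,400 2.2 k24 "[45,60]"
```

```text
time_s: 17.35
tcp_pos: [0.593, -0.1069, 0.1905]
eef_rot: [-2.745, -1.481, 0.024]
contact_force: [-1.3, -0.2, -2.2]
grip_width: 0.359
17.35 [ 0.593  -0.1069  0.1905] (np.float64(56.69080767641087), array([-0.0026, -0.0271, -0.9996])) q [-0.2966  0.3716  1.5294  0.0054  1.2674  0.2831] w 0.359 F [-1.2735 -0.181  -2.2125] vel [ 0.0016 -0.0007 -0.0018  0.0013  0.0001 -0.0433]
dl [-3.5714  1.2662  3.4722]
K [ 0.59174787 -0.10889915  0.16311787]
```

View pics/k24.png

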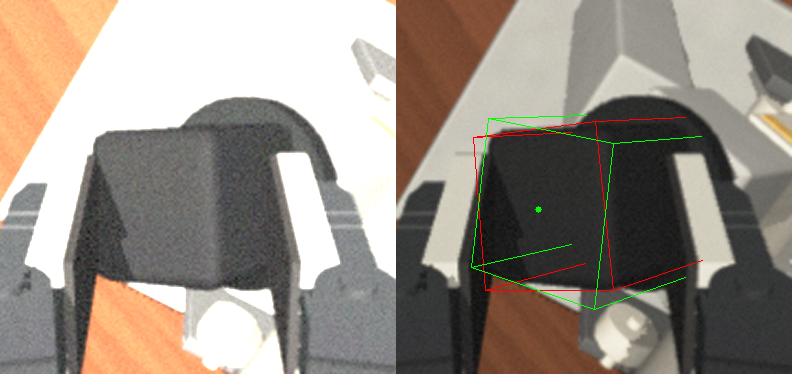

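```bash
python3 -m creep '[[0,0,-2,0],[0,0,-2,0],[0,0,-3,-0.06],[0,0,-2,-0.149],[0,0,-2,-0.149],[0,0,-2,-0.149],[0,0,-2,-0.149],[0,0,-2,-0.149],[0,0,-2,-0.149],[0,0,-2,-0.149],[0,0,-2,-0.149],[0,0,-2,-0.149]]' 0.8; python3 st.py .5920 -.1105 .187
```

```text
time_s: 18.6
tcp_pos: [0.595, -0.1129, 0.2124]
eef_rot: [-1.112, -2.908, 0.005]
contact_force: [-0.3, -0.1, -0.5]
grip_width: 0.802
18.6 [ 0.595  -0.1129  0.2124] (np.float64(138.13514061946532), array([ 0.0253, -0.013 , -0.9996])) q [-0.3016  0.3621  1.4873 -0.0013  1.3206 -1.1415] w 0.802 F [-0.3257 -0.139  -0.4967] vel [-0.005  -0.0073 -0.0347 -0.0046  0.0412 -1.4855]
dl [ 3.1498  0.0932 25.5029]
```

```bash
python3 -m creep '[[1,0,0,-0.149],[1,0,5,-0.13],[1,0,5,-0.02],[0,0,5,0],[0,0,0,0]]' 0.8; python3 st.py .5937 -.1100 .187; python3 seat.py w25;  python3 knob.py 240,210,420,390 2.2 k25 "[-45,-35]"
```

```text
time_s: 19.1
tcp_pos: [0.5928, -0.1132, 0.196]
eef_rot: [-0.658, -3.043, 0.001]
contact_force: [0.0, -0.7, 0.2]
grip_width: 0.797
19.1 [ 0.5928 -0.1132  0.196 ] (np.float64(155.6112981261399), array([ 0.0271, -0.0068, -0.9996])) q [-0.3021  0.37    1.5175 -0.0035  1.2818 -1.4463] w 0.797 F [ 0.0335 -0.6507  0.2251] vel [-0.0015  0.001  -0.009  -0.0019  0.0014  0.0111]
dl [0.2441 3.3835 8.9523]
K [ 0.59174787 -0.10889915  0.16311787]
```

View pics/k25.png

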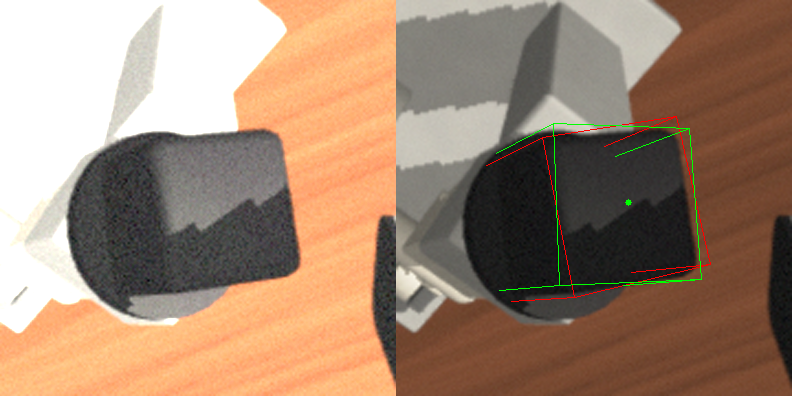

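View pics/w25.png

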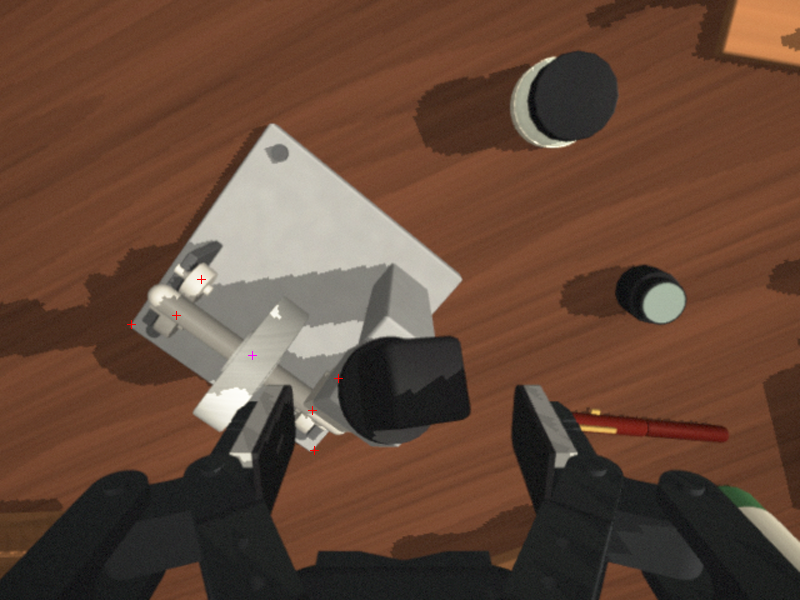

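```bash
python3 -m creep '[[1,1,4,-0.08],[1,1,5,-0.02],[0,0,1,0],[0,0,0,0],[0,0,0,0],[0,0,0,0],[0,0,0,0]]' 0.1; python3 st.py .5920 -.1105 .187; python3 seat.py w26
```

```text
time_s: 19.85
tcp_pos: [0.5932, -0.1082, 0.1878]
eef_rot: [-0.513, -3.075, -0.008]
contact_force: [0.8, 1.9, 1.1]
grip_width: 0.381
19.85 [ 0.5932 -0.1082  0.1878] (np.float64(161.07649287634592), array([ 0.0242,  0.0009, -0.9997])) q [-0.2968  0.3731  1.534   0.0017  1.2587 -1.5379] w 0.381 F [0.7582 1.8691 1.101 ] vel [ 0.0009 -0.0001  0.0011 -0.0002  0.      0.0063]
dl [ 0.3503 -2.5113  0.8247]
```

View pics/w26.png

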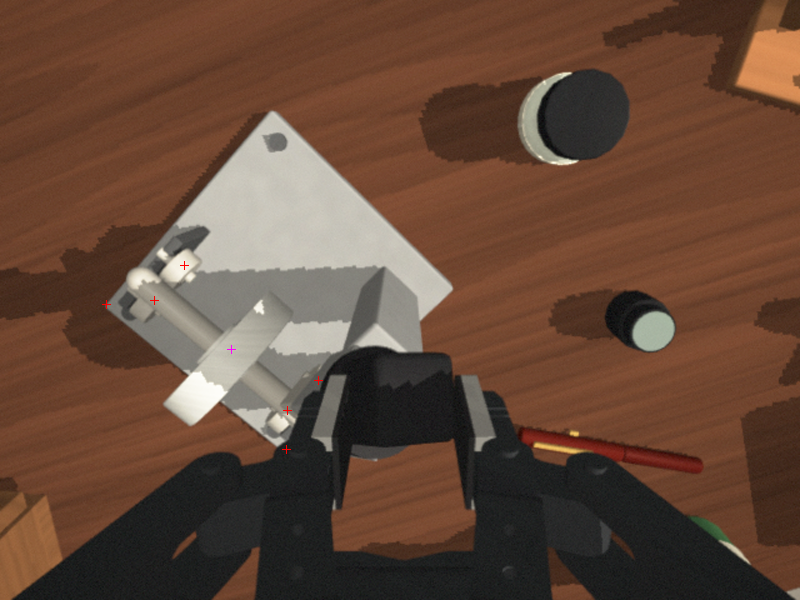

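```bash
python3 -m creep '[[0,0,0,0.12],[0,0,0,0.12],[0,0,0,0.12],[0,0,0,0.12],[0,0,0,0.12],[0,0,0,0.12]]'; python3 st.py .5920 -.1105 .187; python3 -m creep '[[0,0,0,0.12],[0,0,0,0.12],[0,0,0,0.12],[0,0,0,0.12],[0,0,0,0]]';python3 st.py .5920 -.1105 .187; python3 seat.py w27;  python3 knob.py 240,210,420,390 2.2 k27 "[40,50]"
```

```text
time_s: 20.5
tcp_pos: [0.5908, -0.1047, 0.1927]
eef_rot: [-1.594, -2.674, -0.0]
contact_force: [-2.3, 0.1, 2.1]
grip_width: 0.316
20.5 [ 0.5908 -0.1047  0.1927] (np.float64(118.40403294472256), array([ 0.0248, -0.0147, -0.9996])) q [-0.2953  0.3668  1.5314  0.0073  1.2714 -0.7934] w 0.316 F [-2.3015  0.0889  2.0512] vel [-0.0018 -0.0034  0.0017 -0.0054 -0.0078  1.2266]
dl [-5.8557 -1.6014  5.5387]
time_s: 21.0
tcp_pos: [0.5911, -0.102, 0.196]
eef_rot: [-2.201, -2.202, 0.002]
contact_force: [-0.7, -0.2, 0.0]
grip_width: 0.303
21.0 [ 0.5911 -0.102   0.196 ] (np.float64(90.01367071334566), array([ 0.0191, -0.0209, -0.9996])) q [-0.2939  0.3627  1.5289  0.0128  1.2755 -0.2982] w 0.303 F [-0.6582 -0.2489  0.0285] vel [ 0.0006 -0.0014  0.0013 -0.0008 -0.0012 -0.0402]
dl [-8.63    1.0615  8.8466]
K [ 0.59174787 -0.10889915  0.16311787]
```

View pics/k27.png

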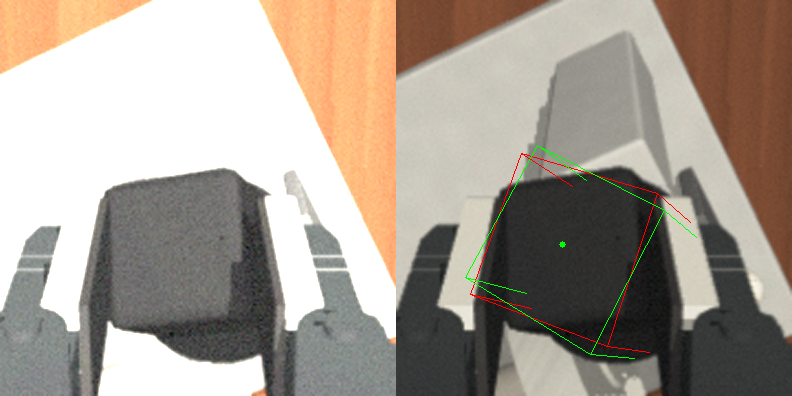

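View pics/w27.png

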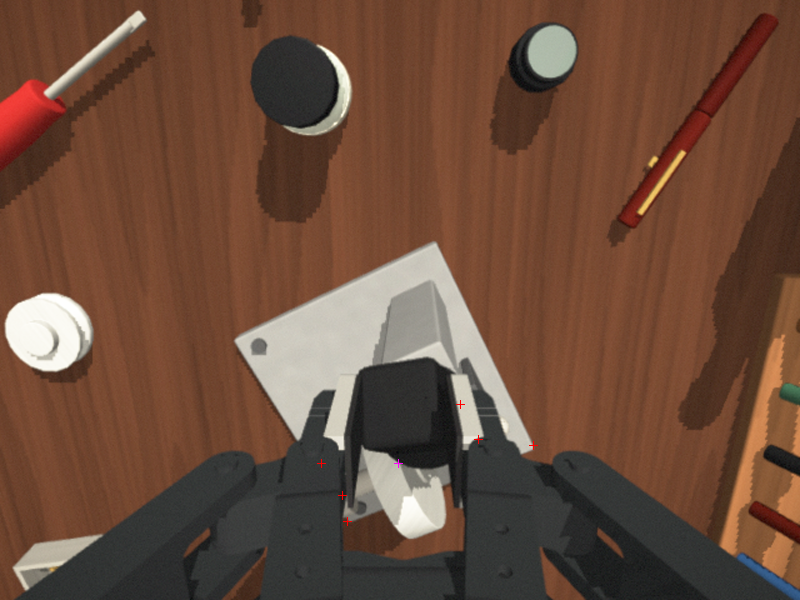

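```bash
python3 -m creep '[[-3,0,4,0.12],[-3,0,4,0.12],[-2,0,3,0.12],[0,0,1,0.12],[0,0,0,0.1],[0,0,0,0]]';python3 st.py .5920 -.1105 .187; python3 seat.py w28;  python3 knob.py 240,210,420,390 2.2 k28 "[40,50]"
```

```text
time_s: 21.65
tcp_pos: [0.6028, -0.1005, 0.2036]
eef_rot: [-2.75, -1.476, -0.053]
contact_force: [0.1, -0.3, -0.1]
grip_width: 0.1
21.65 [ 0.6028 -0.1005  0.2036] (np.float64(56.46427169582569), array([ 0.0394, -0.0018, -0.9992])) q [-0.3005  0.3551  1.5215  0.0404  1.2559  0.2724] w 0.1 F [ 0.1272 -0.3294 -0.1375] vel [-0.0007 -0.002  -0.0021 -0.0013 -0.0029 -0.0431]
dl [-14.9238  -3.4271  16.0217]
K [ 0.59174787 -0.10889915  0.16311787]
```

View pics/k28.png

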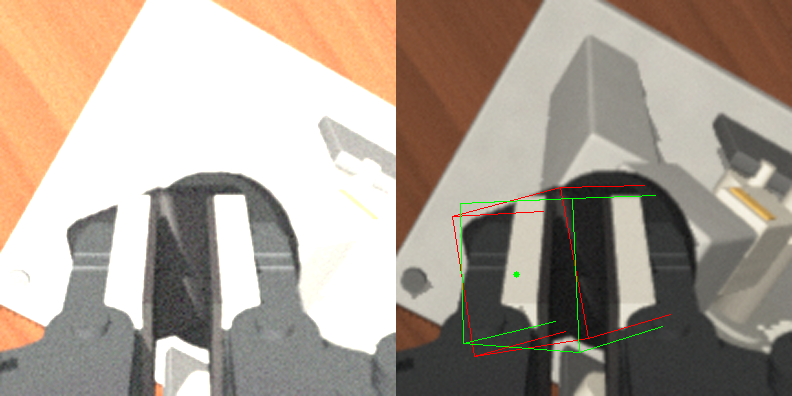

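```bash
python3 -m creep '[[0,0,-10,0],[0,0,-15,0],[-5,0,-10,0]]';python3 -m creep '[[-5,-1,0,-0.1],[-5,-1,0,-0.1],[0,0,0,0],[0,0,0,0]]' 0.8; python3 st.py .5920 -.1105 .187; python3 seat.py w29;  python3 knob.py 240,210,420,390 2.2 k29 "[30,40]"
```

```text
time_s: 22.0
tcp_pos: [0.5972, -0.1063, 0.2365]
eef_rot: [-2.739, -1.486, -0.042]
contact_force: [-0.7, -0.1, -0.0]
grip_width: 0.1
time_s: 22.4
tcp_pos: [0.5899, -0.1168, 0.2387]
eef_rot: [-2.575, -1.765, -0.046]
contact_force: [0.3, 0.2, -0.0]
grip_width: 0.778
22.4 [ 0.5899 -0.1168  0.2387] (np.float64(68.87659525814857), array([ 0.0351,  0.0006, -0.9994])) q [-0.3311  0.3223  1.4818  0.0361  1.3358  0.0292] w 0.778 F [ 0.2964  0.2084 -0.0331] vel [-0.0078 -0.0027  0.0001 -0.0055  0.0062 -0.0121]
dl [ 4.8393 -0.3239 51.8851]
K [ 0.59174787 -0.10889915  0.16311787]
```

View pics/w29.png

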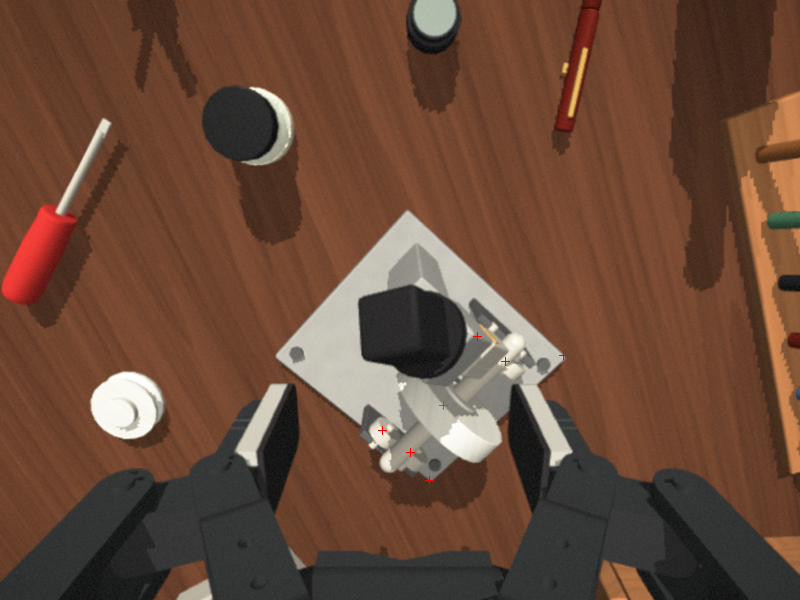

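View pics/k29.png

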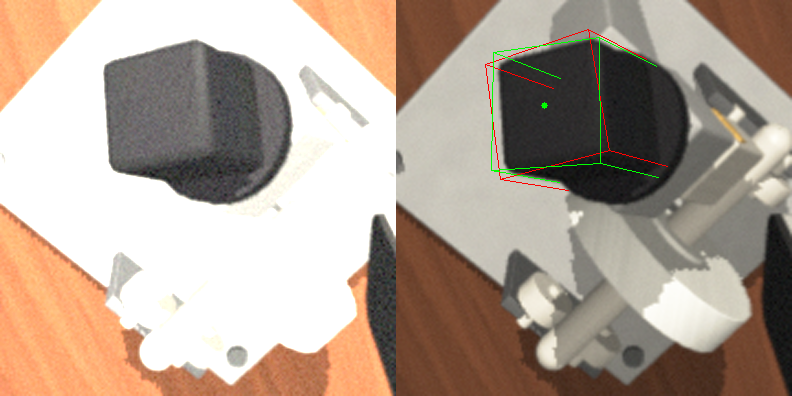

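```bash
python3 -m creep '[[2,0,20,-0.06],[2,0,20,0],[1,0,12,0],[0,0,2,0],[0,0,0,0]]' 0.75; python3 st.py .5920 -.1105 .184
```

```text
time_s: 22.95
tcp_pos: [0.5933, -0.1103, 0.184]
eef_rot: [-2.523, -1.842, -0.048]
contact_force: [-0.8, -0.7, -0.4]
grip_width: 0.747
22.95 [ 0.5933 -0.1103  0.184 ] (np.float64(72.26094329872159), array([ 0.0348,  0.0043, -0.9994])) q [-0.3188  0.3612  1.5635  0.0372  1.2131 -0.0221] w 0.747 F [-0.8134 -0.6623 -0.3546] vel [0.001  0.0053 0.002  0.0014 0.0013 0.0035]
dl [-0.5992 -1.1566 -0.0712]
```

```bash
python3 -m creep '[[0,0,0,0],[0,0,0,0],[0,0,0,0],[0,0,0,0]]' 0.1; python3 st.py .5920 -.1105 .184;  python3 -m creep '[[0,0,1,0.1],[0,0,1,0.1],[0,0,1,0.1]]'; python3 st.py .5920 -.1105 .184; python3 seat.py w30;  python3 knob.py 240,210,420,390 2.2 k30 "[40,50]"
```

```text
time_s: 23.35
tcp_pos: [0.5915, -0.1095, 0.1857]
eef_rot: [-2.52, -1.842, -0.044]
contact_force: [0.1, 0.6, -5.3]
grip_width: 0.391
23.35 [ 0.5915 -0.1095  0.1857] (np.float64(72.35276869959367), array([ 0.0348,  0.0007, -0.9994])) q [-0.3185  0.3589  1.5626  0.037   1.22   -0.0232] w 0.391 F [ 0.1215  0.6425 -5.2764] vel [ 0.0012 -0.0008  0.0033 -0.0024 -0.0016 -0.0062]
dl [-0.8464  0.7978  1.6628]
time_s: 23.65
tcp_pos: [0.5922, -0.1085, 0.1867]
eef_rot: [-2.77, -1.436, -0.045]
contact_force: [-3.2, 1.0, 2.7]
grip_width: 0.392
23.65 [ 0.5922 -0.1085  0.1867] (np.float64(54.79262873339408), array([ 0.0356, -0.0059, -0.9993])) q [-0.3172  0.3566  1.5634  0.0382  1.217   0.284 ] w 0.392 F [-3.2286  1.0279  2.711 ] vel [ 0.0024 -0.0084  0.0027 -0.0062 -0.0177  1.0194]
dl [-1.7849  1.0116  2.6767]
K [ 0.59174787 -0.10889915  0.16311787]
```

View pics/k30.png

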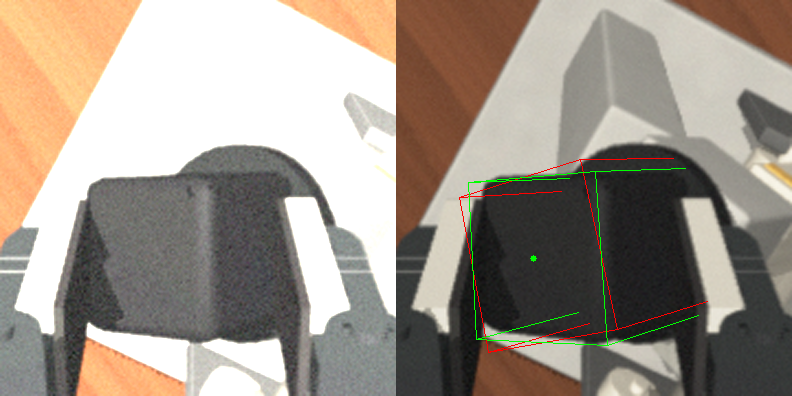

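```bash
python3 -m creep '[[0,0,0,0],[0,0,-2,0],[0,0,-3,-0.06],[0,0,-2,-0.149],[0,0,-2,-0.149],[0,0,-2,-0.149],[0,0,-2,-0.149],[0,0,-2,-0.149],[0,0,-2,-0.149],[0,0,-2,-0.149],[0,0,-2,-0.149],[0,0,-1,-0.149]]' 0.8; python3 st.py .5920 -.1105 .187;  python3 -m creep '[[0,0,0,-0.149],[0,0,0,-0.149],[0,0,3,-0.14],[0,0,3,0],[0,0,0,0]]'; python3 st.py .5920 -.1105 .187; python3 seat.py w31;  python3 knob.py 240,210,420,390 2.2 k31 "[-45,-35]"
```

```text
time_s: 24.9
tcp_pos: [0.5977, -0.1143, 0.2095]
eef_rot: [1.173, 2.898, 0.054]
contact_force: [0.5, 0.2, -0.1]
grip_width: 0.804
24.9 [ 0.5977 -0.1143  0.2095] (np.float64(135.93566269229206), array([-0.0003,  0.0376, -0.9993])) q [-0.3222  0.3441  1.5232  0.0355  1.2579 -1.1345] w 0.804 F [ 0.4792  0.2104 -0.0546] vel [-0.0032 -0.0012 -0.0214 -0.0013  0.0145 -1.4878]
dl [ 6.7173 -2.1058 22.463 ]
time_s: 25.4
tcp_pos: [0.6003, -0.1163, 0.2032]
eef_rot: [0.503, 3.075, 0.045]
contact_force: [-0.7, -0.6, 0.9]
grip_width: 0.8
25.4 [ 0.6003 -0.1163  0.2032] (np.float64(161.41156008082575), array([-0.0207,  0.0329, -0.9992])) q [-0.3235  0.3507  1.5295  0.0348  1.2408 -1.5812] w 0.8 F [-0.7248 -0.6406  0.9368] vel [-0.004   0.002  -0.0087 -0.0018 -0.0031 -0.0095]
dl [10.0289  2.3388 16.0397]
K [ 0.59174787 -0.10889915  0.16311787]
```

View pics/k31.png

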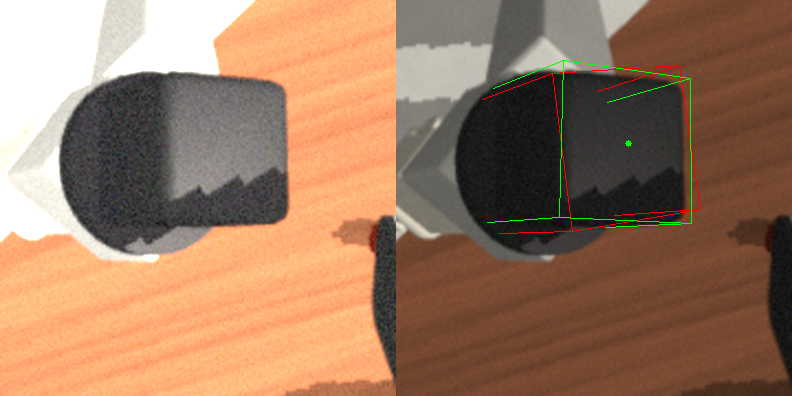

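```bash
python3 -m creep '[[5,1,7,0],[4,1,7,0],[1,0,4,0],[0,0,0,0]]'; python3 st.py .5920 -.1095 .184; python3 -m creep '[[0,0,0,0],[0,0,0,0],[0,0,0,0],[0,0,0,0]]' 0.1; python3 st.py .5920 -.1095 .184
```

```text
time_s: 25.85
tcp_pos: [0.591, -0.1103, 0.1834]
eef_rot: [0.508, 3.074, 0.045]
contact_force: [-0.1, 0.3, 0.8]
grip_width: 0.802
25.85 [ 0.591  -0.1103  0.1834] (np.float64(161.22779732717234), array([-0.0203,  0.0329, -0.9993])) q [-0.3188  0.3508  1.5818  0.0353  1.1886 -1.5752] w 0.802 F [-0.0877  0.2777  0.7554] vel [ 0.0029 -0.0048  0.0033  0.001  -0.0011  0.0029]
dl [-0.666   1.1014 -0.5786]
time_s: 26.25
tcp_pos: [0.5911, -0.1094, 0.184]
eef_rot: [0.51, 3.074, 0.048]
contact_force: [0.7, -0.2, -3.0]
grip_width: 0.407
26.25 [ 0.5911 -0.1094  0.184 ] (np.float64(161.12683948066172), array([-0.0202,  0.0344, -0.9992])) q [-0.3182  0.3501  1.5814  0.0368  1.1898 -1.5733] w 0.407 F [ 0.712  -0.1551 -2.9596] vel [ 0.0009 -0.002  -0.0017 -0.0004  0.0021  0.0048]
dl [-0.8788  0.2157 -0.0028]
```

Now the forward stroke, with compensation for the drift.

```bash
python3 -m creep '[[0,0,1,0.12],[0,0,1,0.12],[0,0,1,0.12],[0,0,1,0.12],[0,0,1,0.12],[0,0,1,0.12]]'; python3 st.py .5920 -.1095 .184; python3 -m creep '[[-1,0,1,0.12],[-1,0,1,0.12],[-1,0,1,0.12]]';python3 st.py .5920 -.1095 .184; python3 seat.py w32
```

```text
time_s: 26.85
tcp_pos: [0.5897, -0.1056, 0.1871]
eef_rot: [1.597, 2.69, 0.066]
contact_force: [-3.3, 4.0, 6.9]
grip_width: 0.324
26.85 [ 0.5897 -0.1056  0.1871] (np.float64(118.61301803370671), array([ 0.0104,  0.0426, -0.999 ])) q [-0.3151  0.3441  1.5826  0.0411  1.1935 -0.829 ] w 0.324 F [-3.294   3.9724  6.9182] vel [ 0.0077 -0.0092  0.0095 -0.0003 -0.0243  1.2303]
dl [-4.5426 -0.0082  3.0348]
time_s: 27.15
tcp_pos: [0.5897, -0.1049, 0.1878]
eef_rot: [2.069, 2.36, 0.075]
contact_force: [-5.8, 5.6, 15.1]
grip_width: 0.318
27.15 [ 0.5897 -0.1049  0.1878] (np.float64(97.54149242014923), array([ 0.03  ,  0.0369, -0.9989])) q [-0.3168  0.3437  1.5814  0.0462  1.1965 -0.4643] w 0.318 F [-5.8108  5.6214 15.0961] vel [-0.0021 -0.0122 -0.0083  0.0295  0.0192  1.1997]
dl [-4.9483  1.4941  3.7024]
```

View pics/w32.png

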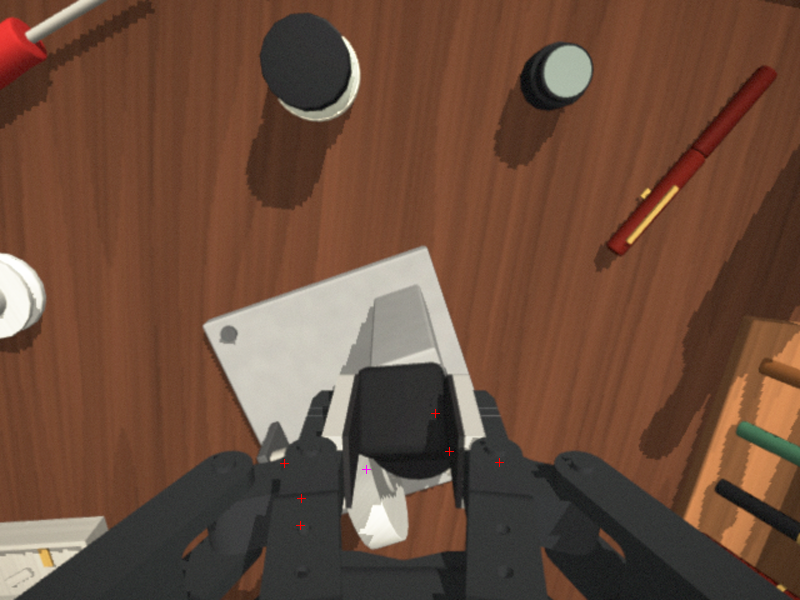

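```bash
python3 -m creep '[[-1,0,0,0.12],[-1,0,0,0.12],[0,0,0.5,0.12]]';python3 st.py .5920 -.1095 .184;  python3 -m creep '[[0,0,0.5,0.12],[0,0,0.5,0.1],[0,0,0,0.05]]';python3 st.py .5920 -.1095 .184; python3 seat.py w33; python3 knob.py 240,210,420,390 2.2 k33 "[40,50]"
```

```text
time_s: 27.5
tcp_pos: [0.5909, -0.1028, 0.1903]
eef_rot: [-2.463, -1.935, -0.086]
contact_force: [-0.1, 1.4, 4.5]
grip_width: 0.32
27.5 [ 0.5909 -0.1028  0.1903] (np.float64(76.35056632300972), array([ 0.0482,  0.0276, -0.9985])) q [-0.3169  0.3409  1.5795  0.0539  1.198  -0.097 ] w 0.32 F [-0.0594  1.3554  4.5158] vel [ 0.0053 -0.006  -0.0016  0.0002 -0.0238  1.219 ]
dl [-6.567   2.4718  6.1018]
time_s: 27.8
tcp_pos: [0.5933, -0.1022, 0.192]
eef_rot: [-2.704, -1.575, -0.092]
contact_force: [0.6, 0.5, -3.7]
grip_width: 0.319
27.8 [ 0.5933 -0.1022  0.192 ] (np.float64(60.451951666989274), array([ 0.0564,  0.0204, -0.9982])) q [-0.3152  0.3392  1.5779  0.0551  1.1937  0.1815] w 0.319 F [ 0.5943  0.5195 -3.6599] vel [ 0.0017 -0.0038 -0.0037 -0.0041 -0.0129  0.4991]
dl [-7.4269  2.3387  7.6195]
K [ 0.59174787 -0.10889915  0.16311787]
```

View pics/w33.png

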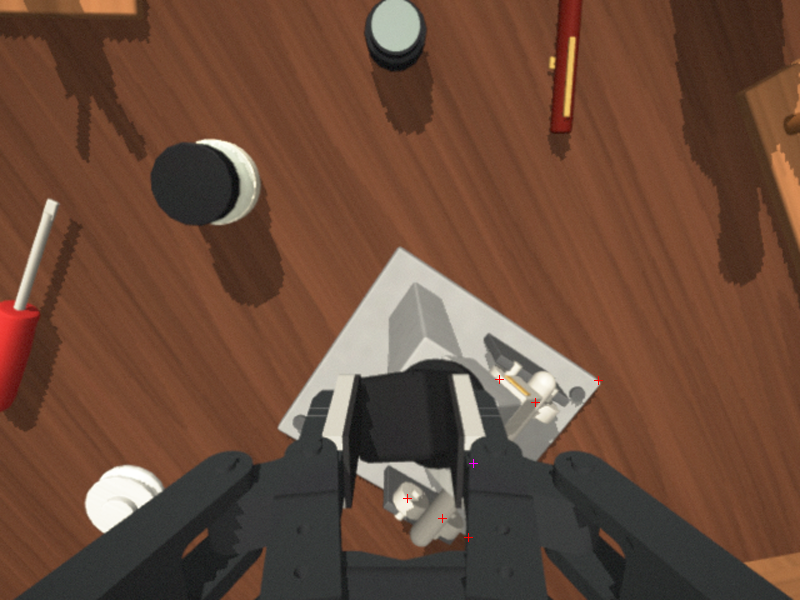

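View pics/k33.png

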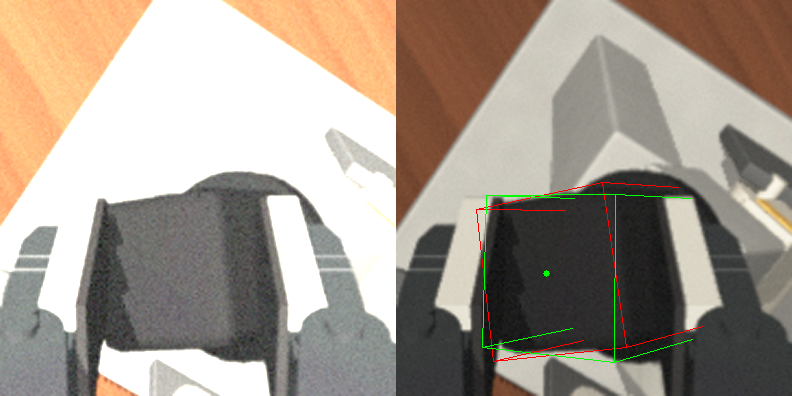

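```bash
python3 -m creep '[[0,0,0,0],[0,0,-2,0],[0,0,-3,-0.06],[0,0,-2,-0.149],[0,0,-2,-0.149],[0,0,-2,-0.149],[0,0,-2,-0.149],[0,0,-2,-0.149],[0,0,-2,-0.149],[0,0,-2,-0.149],[0,0,-2,-0.149],[0,0,-1,-0.149]]' 0.8; python3 st.py .5920 -.1105 .187;  python3 -m creep '[[0,0,0,-0.149],[0,0,0,-0.149],[0,0,3,-0.09],[0,0,3,0],[0,0,0,0]]'; python3 st.py .5920 -.1095 .185; python3 seat.py w34;  python3 knob.py 240,210,420,390 2.2 k34 "[-45,-35]"
```

```text
time_s: 29.05
tcp_pos: [0.5918, -0.107, 0.2158]
eef_rot: [1.021, 2.938, 0.072]
contact_force: [-0.1, -0.1, -0.1]
grip_width: 0.8
29.05 [ 0.5918 -0.107   0.2158] (np.float64(141.64528867095885), array([-0.0135,  0.0537, -0.9985])) q [-0.3206  0.3217  1.542   0.0484  1.2471 -1.237 ] w 0.8 F [-0.1197 -0.0515 -0.1073] vel [-0.0048 -0.008  -0.0184 -0.0049  0.0249 -1.4879]
dl [-1.9497 -4.1983 28.6249]
time_s: 29.55
tcp_pos: [0.5921, -0.1085, 0.2106]
eef_rot: [0.425, 3.072, 0.058]
contact_force: [-0.5, 0.4, -0.4]
grip_width: 0.8
29.55 [ 0.5921 -0.1085  0.2106] (np.float64(164.21134869965698), array([-0.0341,  0.0423, -0.9985])) q [-0.3217  0.3256  1.5494  0.0465  1.2347 -1.6323] w 0.8 F [-0.5115  0.4426 -0.4329] vel [-0.002  -0.0024 -0.0062 -0.0013  0.0023 -0.0059]
dl [ 0.6739 -2.0612 25.5499]
K [ 0.59174787 -0.10889915  0.16311787]
```

View pics/k34.png

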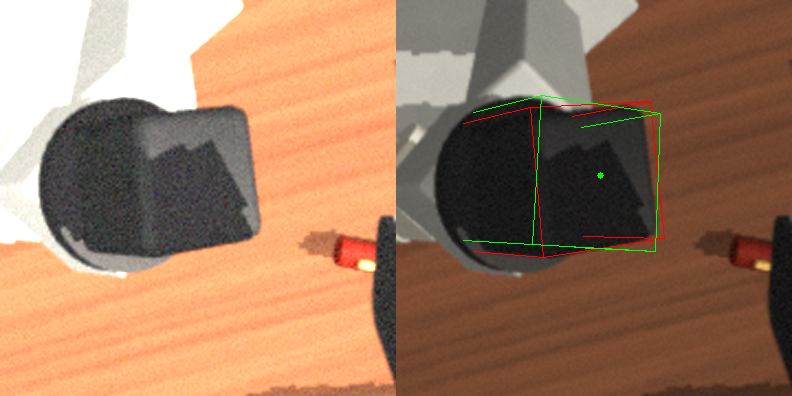

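View pics/w34.png

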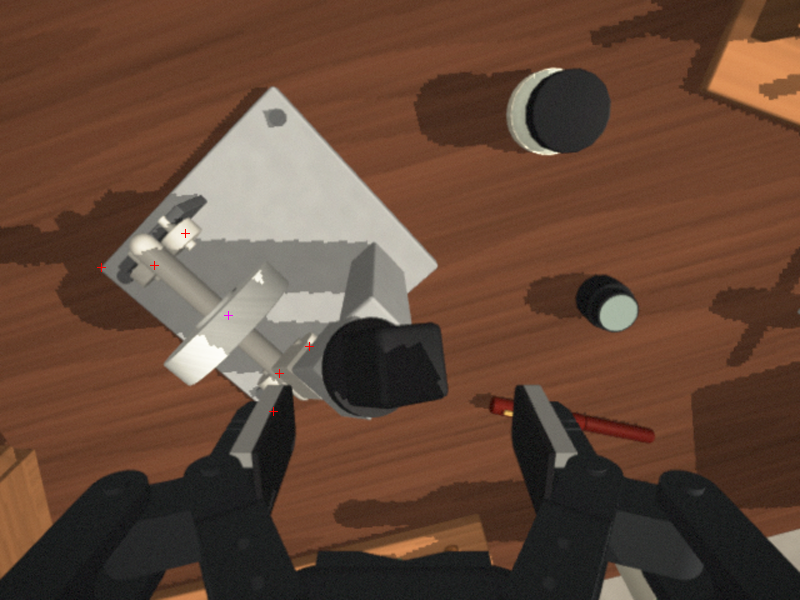

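```bash
python3 -m creep '[[0,0,8,-0.08],[0,-1,9,-0.03],[0,-1,6,0],[0,0,1,0],[0,0,0,0]]'; python3 st.py .5920 -.1095 .184; python3 -m creep '[[0,0,0,0],[0,0,0,0],[0,0,0,0],[0,0,0,0]]' 0.1; python3 st.py .5920 -.1095 .184; python3 seat.py w35;  python3 knob.py 240,210,420,390 2.2 k35 "[-45,-35]"
```

```text
time_s: 30.1
tcp_pos: [0.5935, -0.1103, 0.1869]
eef_rot: [0.258, 3.087, 0.053]
contact_force: [0.2, -0.2, 0.3]
grip_width: 0.802
30.1 [ 0.5935 -0.1103  0.1869] (np.float64(170.41755065194033), array([-0.0404,  0.0377, -0.9985])) q [-0.3237  0.3445  1.5829  0.0471  1.1805 -1.7452] w 0.802 F [ 0.2456 -0.2387  0.2932] vel [-0.0011  0.0007  0.0019  0.0008  0.0014  0.009 ]
dl [1.6841 0.4564 2.8699]
time_s: 30.5
tcp_pos: [0.5938, -0.1097, 0.1882]
eef_rot: [0.261, 3.085, 0.054]
contact_force: [0.9, -0.6, -3.7]
grip_width: 0.396
30.5 [ 0.5938 -0.1097  0.1882] (np.float64(170.2976229416571), array([-0.0417,  0.0388, -0.9984])) q [-0.3233  0.3432  1.5815  0.0483  1.1821 -1.7431] w 0.396 F [ 0.9084 -0.5952 -3.6504] vel [ 0.0009 -0.0018  0.0015 -0.0013 -0.0001  0.0049]
dl [ 1.9796 -0.2382  4.1647]
K [ 0.59174787 -0.10889915  0.16311787]
```

View pics/k35.png

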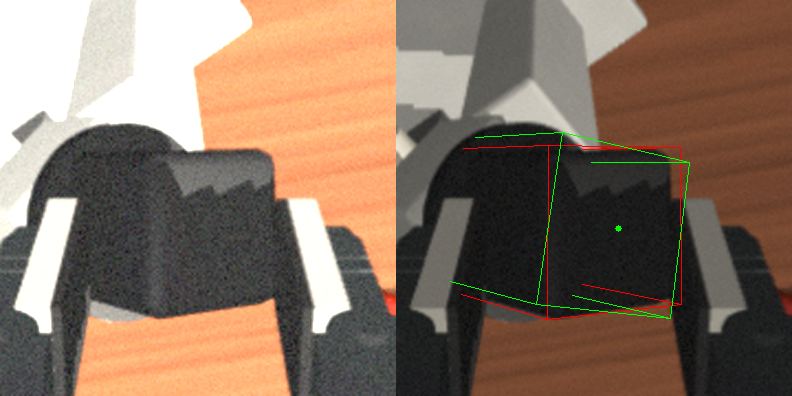

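```bash
python3 -m creep '[[0,0,1,0.12],[0,0,1,0.12],[0,0,1,0.12],[0,0,1,0.12],[0,0,1,0.12],[0,0,0.5,0.12],[0,0,0,0.1]]'; python3 st.py .5920 -.1095 .184; python3 seat.py w36;  python3 knob.py 240,210,420,390 2.2 k36 "[-5,5]"
python3 - <<'E'
from loc import *
s=env.snapshot("scene");save(s,"sc36",(190,100,320,240),4.2)
E
```

```text
time_s: 31.25
tcp_pos: [0.5898, -0.1057, 0.1941]
eef_rot: [1.512, 2.725, 0.081]
contact_force: [-1.3, 0.2, 0.8]
grip_width: 0.323
31.25 [ 0.5898 -0.1057  0.1941] (np.float64(121.98225365947069), array([ 0.0043,  0.0572, -0.9984])) q [-0.3202  0.333   1.5819  0.0504  1.1939 -0.896 ] w 0.323 F [-1.2758  0.2364  0.7779] vel [ 0.004  -0.0136 -0.0062 -0.0043  0.014   1.0154]
dl [-4.3794 -0.7272 10.0079]
K [ 0.59174787 -0.10889915  0.16311787]
```

View pics/k36.png

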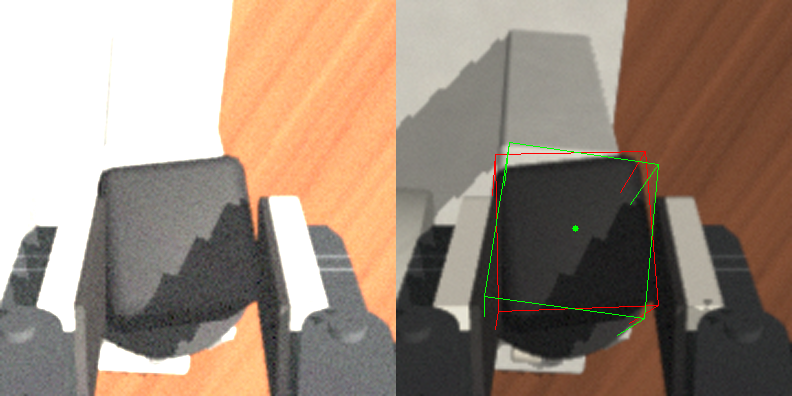

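View pics/sc36.png

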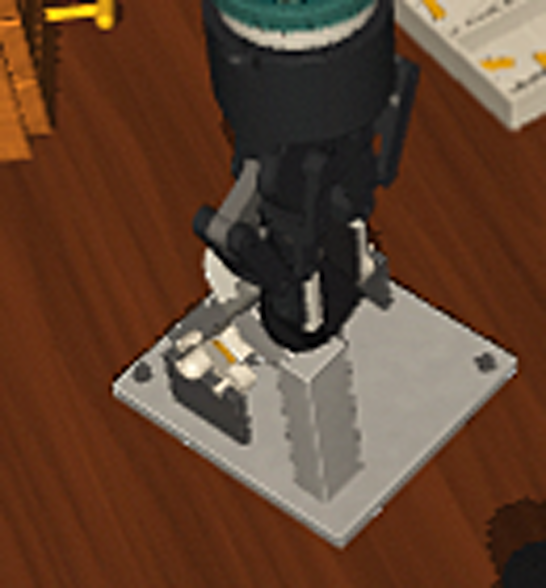

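```bash
python3 -m creep '[[-2,0,4,0.05],[-1,0,3,0.08],[0,0,2,0.1]]'; python3 st.py .5920 -.1095 .184; python3 seat.py w37;  python3 knob.py 240,210,420,390 2.2 k37 "[5,15]"
python3 - <<'E'
from loc import *
s=env.snapshot("scene");save(s,"sc37",(225,160,275,210),10)
print([(x["pixel"],x["p"]) for x in env.look_for(s,"tab_end")])
E
```

```text
time_s: 31.65
tcp_pos: [0.5898, -0.1066, 0.1921]
eef_rot: [1.808, 2.546, 0.086]
contact_force: [-2.3, -2.0, -1.2]
grip_width: 0.324
31.65 [ 0.5898 -0.1066  0.1921] (np.float64(109.26221236655768), array([ 0.0177,  0.055 , -0.9983])) q [-0.322   0.3348  1.5843  0.0513  1.1902 -0.676 ] w 0.324 F [-2.3017 -2.0306 -1.223 ] vel [ 0.0008 -0.0022  0.0206 -0.0336 -0.0376  0.9895]
dl [-3.6288  0.6494  8.1046]
K [ 0.59174787 -0.10889915  0.16311787]
[]
```

View pics/k37.png

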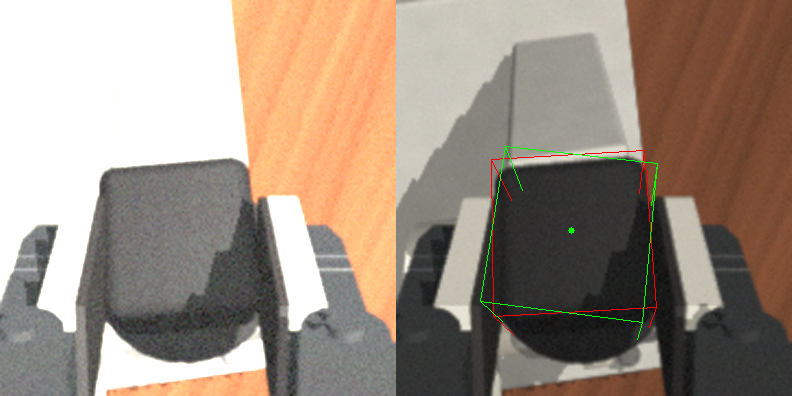

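View pics/sc37.png

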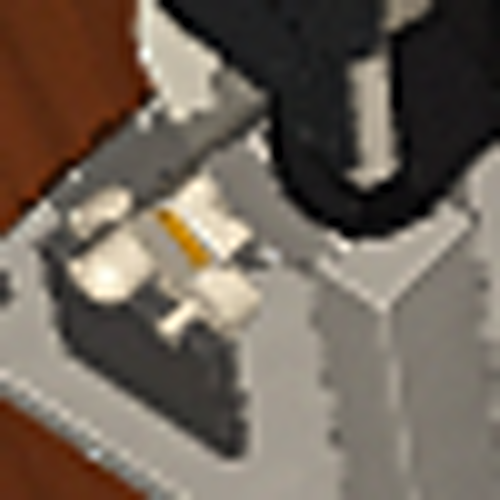

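```bash
cat > tab.py <<'E'
from loc import *
import sys
s=env.snapshot("scene");save(s,sys.argv[1],(225,160,275,210),10)
p=s["pixels"].astype(int)[170:200,230:260]; m=(p[...,0]-p[...,2]>80)&(p[...,1]>80); print("brass px",m.sum(), "mean rc",np.argwhere(m).mean(0)+[170,230] if m.any() else None)
E
python3 -m creep '[[-1,0,3,0.12],[0,0,3,0.1]]'; python3 st.py .5920 -.1095 .184; python3 tab.py sc38
```

```text
time_s: 32.0
tcp_pos: [0.5898, -0.1074, 0.19]
eef_rot: [2.071, 2.343, 0.088]
contact_force: [-5.3, 0.6, 16.5]
grip_width: 0.32
32.0 [ 0.5898 -0.1074  0.19  ] (np.float64(97.0930554001309), array([ 0.028 ,  0.0507, -0.9983])) q [-0.3231  0.3362  1.5878  0.0509  1.1843 -0.4646] w 0.32 F [-5.3261  0.6345 16.4712] vel [ 0.0008  0.0006  0.0192 -0.0015 -0.0467  0.9585]
dl [-2.5023  1.6186  5.9867]
brass px 13 mean rc [183.61538462 243.        ]
```

View pics/sc38.png

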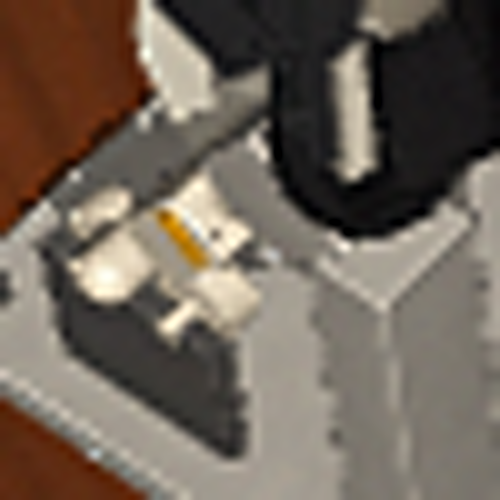

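```bash
python3 -m creep '[[-1,0,0,0.1],[0,0,0,0.1]]'; python3 st.py .5920 -.1095 .184; python3 tab.py sc39;python3 -m creep '[[-1,0,0,0.08],[0,0,0,0.08]]'; python3 st.py .5920 -.1095 .184; python3 tab.py sc40
```

```text
time_s: 32.25
tcp_pos: [0.5897, -0.1065, 0.1913]
eef_rot: [2.298, 2.131, 0.095]
contact_force: [-2.8, 1.2, -0.1]
grip_width: 0.321
32.25 [ 0.5897 -0.1065  0.1913] (np.float64(85.73086844992237), array([ 0.0405,  0.0453, -0.9982])) q [-0.3236  0.3345  1.5871  0.0544  1.1865 -0.2677] w 0.321 F [-2.8309  1.2443 -0.0556] vel [ 0.0034 -0.0037 -0.0006 -0.0017 -0.009   0.9581]
dl [-3.1215  2.2172  7.2955]
brass px 50 mean rc [185.38 240.92]
time_s: 32.5
tcp_pos: [0.5901, -0.1058, 0.1921]
eef_rot: [-2.462, -1.949, -0.1]
contact_force: [-2.5, -0.6, 1.6]
grip_width: 0.32
32.5 [ 0.5901 -0.1058  0.1921] (np.float64(76.78262888068492), array([ 0.0501,  0.0395, -0.998 ])) q [-0.3239  0.3337  1.5863  0.0578  1.1874 -0.113 ] w 0.32 F [-2.5304 -0.5629  1.6187] vel [ 0.0028 -0.0023 -0.0001 -0.0068 -0.0112  0.7462]
dl [-3.6151  2.3863  8.067 ]
brass px 50 mean rc [185.38 240.92]
```

View pics/sc40.png

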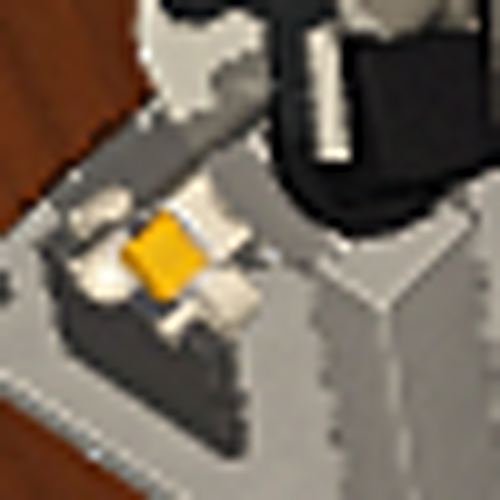

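Between 32.0 and 32.25 s the brass patch grew from 13 to 50 px, so the tab has popped at about (241,185). I release the knob now.

```bash
python3 -m creep '[[0,0,0,-0.05],[0,0,0,0],[0,0,0,0],[0,0,-3,0],[0,0,-10,0],[0,0,-30,0],[0,0,-45,0],[0,0,-45,0],[0,0,-30,0]]' 0.85; python3 st.py; python3 seat.py w41; python3 tab.py sc41;  python3 - <<'E'
from loc import *
s=env.snapshot("scene");a=s["pixels"][100:240,190:320,::-1];s=env.snapshot("side");b=s["pixels"][150:290,310:420,::-1]
I=cv2.resize(np.hstack([a,b]),None,fx=3.3,fy=3.3,interpolation=cv2.INTER_CUBIC);cv2.imwrite("pics/c41.png",I)
E
```

```text
time_s: 33.45
tcp_pos: [0.5803, -0.1133, 0.355]
eef_rot: [-2.397, -2.017, -0.087]
contact_force: [0.1, -0.9, 0.2]
grip_width: 0.849
33.45 [ 0.5803 -0.1133  0.355 ] (np.float64(80.19502309049952), array([ 0.0476,  0.0299, -0.9984])) q [-0.3406  0.2494  1.304   0.0519  1.5667 -0.1684] w 0.849 F [ 0.1337 -0.889   0.1771] vel [-0.0301 -0.0825 -0.5937 -0.0018  0.7046  0.0049]
brass px 50 mean rc [185.38 240.92]
```

View pics/w41.png

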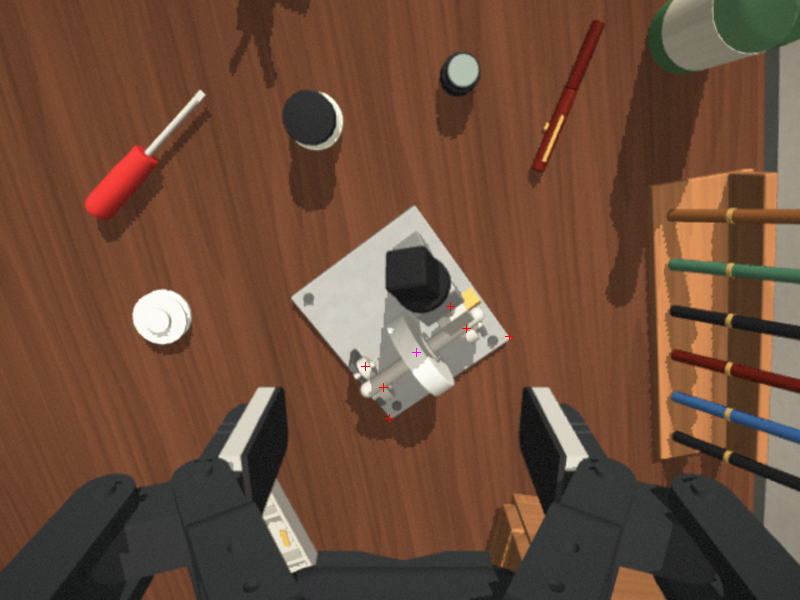

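View pics/c41.png

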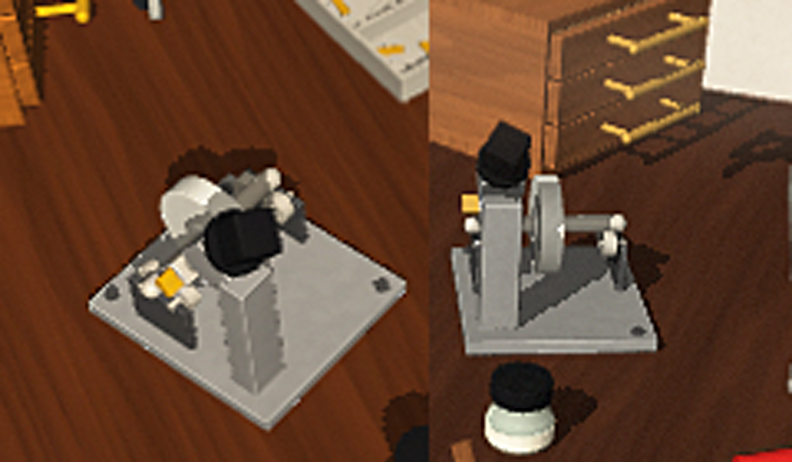

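```bash
python3 -m creep '[[-40,-20,5,0],[-40,-20,10,0],[-40,-20,10,0],[-40,-20,10,0],[-40,-20,5,0],[-40,-20,0,0],[-30,-15,0,0],[0,0,0,0]]'; python3 st.py
python3 - <<'E'
from loc import *
import pickle
o=env.get_obs();s=env.snapshot("wrist");save(s,"w42")
q=proj(s,[[.587,-.2062,.062]],o)[0];print(q)
x,y=int(np.clip(q[0],60,580)),int(np.clip(q[1],60,420));save(s,"w42z",(x-60,y-60,x+60,y+60),5)
E
```

```text
time_s: 34.45
tcp_pos: [0.3929, -0.3567, 0.2783]
eef_rot: [-2.37, -2.007, -0.081]
contact_force: [-0.4, 0.2, -0.8]
grip_width: 0.851
34.45 [ 0.3929 -0.3567  0.2783] (np.float64(80.54098005030218), array([ 0.0621,  0.0071, -0.998 ])) q [-0.9011  0.2121  1.5397  0.0513  1.4264 -0.7441] w 0.851 F [-0.4333  0.1765 -0.7804] vel [0.0138 0.0048 0.0372 0.0558 0.012  0.0059]
[533.36928694  -3.04986581]
```

View pics/w42.png

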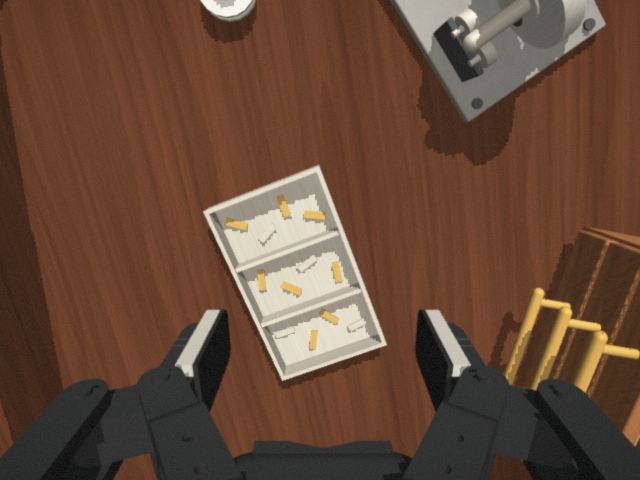

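View pics/w42z.png

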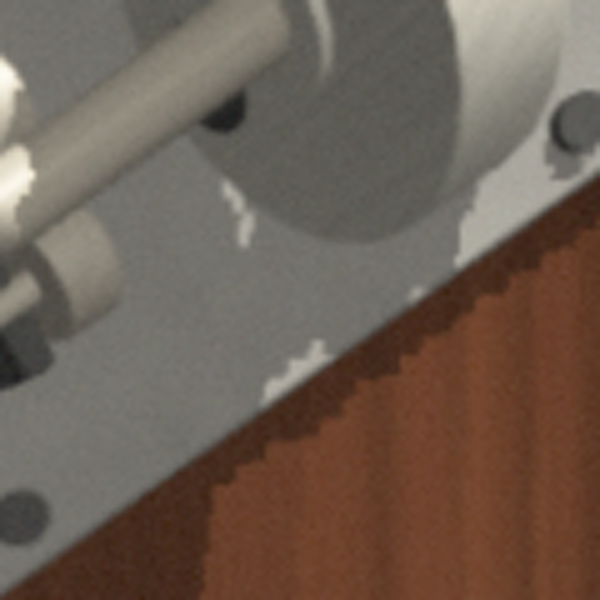

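Run:
```python
from loc import *
o=env.get_obs();s=env.snapshot("wrist");save(s,"w43z",(473,0,593,120),5)
y=np.array([np.cos(np.radians(26.5)),np.sin(np.radians(26.5)),0]);x=np.array([y[1],-y[0],0]);c=np.array([.587,-.2062,.062])
for a in(0,20,-20,40,-40):
    t=np.radians(a); p=proj(s,[c-.009*y+.024*(np.sin(t)*x-np.cos(t)*np.array([0,0,1])), c-.009*y+.024*(np.sin(t)*x-np.cos(t)*np.array([0,0,1]))+.010*x],o); print(a,(p-[473,0])*5)
b=env.snapshot("scene"); d=env.snapshot("side"); save(b,"fin_sc");save(d,"fin_si"); print(o["time_s"])
```

```text
0 [[176.17818873  82.35203625]
 [205.40001616 135.03316891]]
20 [[204.23938902 123.30162936]
 [233.23057141 175.76190419]]
-20 [[155.77207443  35.97755036]
 [185.42440289  89.34622267]]
40 [[237.24606177 154.88515385]
 [266.22259075 207.60912169]]
-40 [[145.24964546 -11.36254319]
 [175.49879662  43.10937496]]
34.5
```

View pics/fin_sc.png

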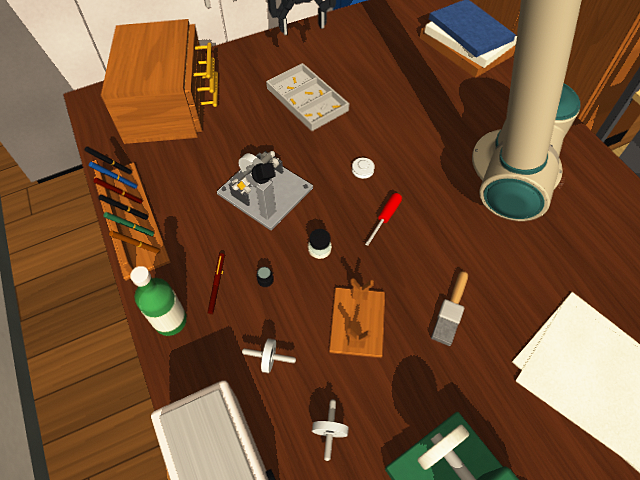

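Run:
```python
from loc import *
o=env.get_obs();s=env.snapshot("wrist")
y=np.array([np.cos(np.radians(26.5)),np.sin(np.radians(26.5)),0]);x=np.array([y[1],-y[0],0]);c=np.array([.587,-.2062,.062]);z=np.array([0,0,1.])
im=cv2.resize(s["pixels"][0:120,473:593,::-1],None,fx=5,fy=5,interpolation=cv2.INTER_CUBIC)
for off,col in((-.009,(0,0,255)),):
    th=np.linspace(0,2*np.pi,80)
    P=c+off*y+.04*(np.outer(np.sin(th),x)-np.outer(np.cos(th),z)); cv2.polylines(im,[((proj(s,P,o)-[473,0]+.5)*5).astype(int)],True,col,1)
    for a,cc in((0,(0,255,0)),(15,(255,255,0)),(-15,(255,0,255))):
        t=np.radians(a); q=c+off*y+.024*(np.sin(t)*x-np.cos(t)*z)
        P=q+.01*(np.outer(np.sin(th),x)-np.outer(np.cos(th),z)); cv2.polylines(im,[((proj(s,P,o)-[473,0]+.5)*5).astype(int)],True,cc,1)
cv2.imwrite("pics/w44.png",im)
```

```text
(no output)
```

View pics/w44.png

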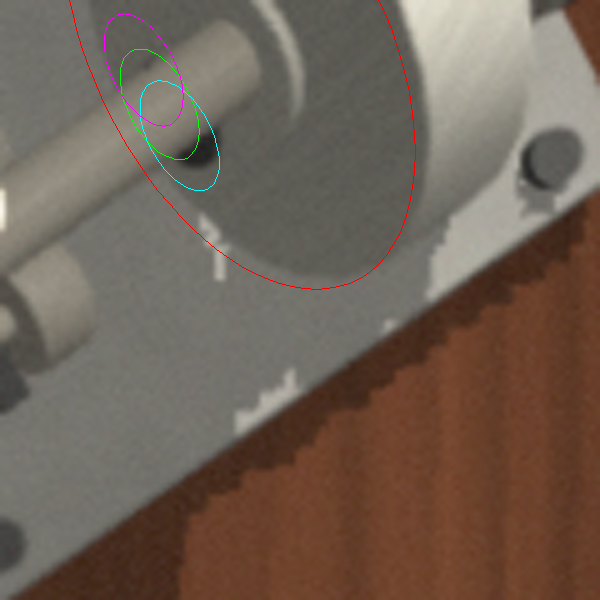

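```bash
python3 -c "
from plant import env
print(env.get_obs()['time_s']); print(env.hand_in())"
```

```text
34.7
the job is handed in; nothing more can be done
None
```

I seated the flywheel on the balancing stand, let it swing to rest and clamped it with its heavy side down. I handed the job in at 34.7 s; no verdict was reported.

**What I did**
- I took the large wheel from the cradle, lowered it onto the four rollers and opened the fingers with the shaft already on the rollers.
- After it had swung to rest, I turned the knob clockwise in several grips.
- The tab popped out during the last grip, and I turned about 10° of tool rotation further before letting go.

**Last checks**
- The tab shows clearly out in the scene, side and wrist pictures (brass patch in the scene view up from 13 to 50 px). It was still out after release.
- The wrist picture shows the edge of the dark plug under the shaft. After allowing for about 3 px of overlay offset, that fits the heavy side within a few degrees of straight down.
- In the final scene picture the other things on the bench stand where they started, and the arm is clear of everything.

**What disagreed or went wrong**
- The fixed cameras and the wrist camera differed by about 3 mm on where the stand is. I relied mainly on the wrist camera.
- Once, during the knob turning, the fingers drifted up and slipped off the knob, and I gripped it again.
- The tool built up a tilt of about 3 to 4°, which I tolerated.
- The highest force I saw was about 16 N, pressing down on the knob.

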